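Compare two bearing blocks on the trip balance

ROBOT

A 6-joint arm with a two-finger parallel gripper is mounted at the origin on the work surface. World frame = base frame: x ahead of the robot, y to its left, z up, the work surface at z = 0. Lengths are in m, angles in rad, forces in N, time in s.
With the tool pointing down it reaches from about 0.375 to 0.975 m from the base axis. Payload 3.8 kg.
Tool frame: the origin (TCP) lies midway between the tips of the shut fingers; the grasp point (between the pads) lies 19 mm behind it; z points along the fingers, y is the direction in which the jaws open and shut (so a half turn about z gives the same grasp; the last joint's range is limited). The gripper opens to 85 mm and grips with 20 to 120 N. Pads are 22 mm wide; open, the fingers measure 114 mm over their backs; the gripper's body (76 mm by 85 mm) begins 54 mm behind the grasp point. The pads swing forward as they close: fully open they stand 13 mm farther back than shut.
Start: joints at [1.286, 0.264, 1.604, -0, 1.274, -0.037], TCP at [0.166, 0.654, 0.206] pointing down, gripper open.
Joint ranges: [-2.63, 2.63], [-0.94, 2.18], [0.31, 2.57], [-1.31, 4.45], [0, 2.66], [-2.55, 2.55]. Speed limits (rad/s): [2.57, 2.57, 3.14, 3.14, 3.14, 3.14].

INTERFACE

Orientations are given as a unit quaternion [w, x, y, z].
In Python, from cell import arm, optics gives the robot as it stands. The module is installed in compiled form; this text tells all that it offers.
- The arm moves only by the tool send_rows, never from a script. Its argument "moves" is a list of rows, each a list of 3 entries, a list of its own where there are three numbers: the shift along the world's x, y, z in cm, then the turn about the world's z in rad, then the closure, from 0 (fully open) to 1 (shut). In form: [[[x, y, z], spin, grip], ...]. A call has 1 to 20 rows; each row shifts and turns the commanded pose from where the row before left it; what a row does not reach is not made up. A row lasts 1/8 s, in which the tool goes at most 62.5 mm and 10.7 degrees, less where a joint would pass 70% of its speed; a pose out of reach is approached as far as the arm can. A call is refused whole if a number of a shift passes 6.25 or a number of a turn 0.188, either way. A call with a gripper value outside its range is refused whole. The fingers move at their own pace and stop on an object; the grip force is fixed at half the most. Time passes only in rows, so rows that do not move let the fingers close. It gives the time, the measured TCP pose, the force and the opening at its end, in the units of the state.
- arm.observe(): the state, without advancing time (a new reading comes with each control period).
- optics.get_image(name): name is "scene" or "top" or "wrist"; returns the picture (400x640x3 uint8, red, green, blue); there is no depth.
- optics.camera_info(name): a dict with "vertical_fov" (degrees; the focal length in pixels is half the picture's height over the tangent of half this angle, whatever the lens; pixels are square), "cx", "cy" (the principal point, pixels), "R" (3x3) and "t" (3): a world point X has camera coordinates R X + t. Camera axes: x right, y down, z forward; pixel columns grow to the right and rows downward; lengths in m; the calibration is good to about 2 mm. A picture is of the moment at which its call begins: read the wrist's pose just before it. camera_info takes no time and is no camera call; for the wrist camera it gives the pose at the moment of the call.
- arm.finish_job(): hands the job in, once; it reports no verdict.
The state is a dict: "t": time; "qpos": joint angles; "dq": joint speeds; "effort": joint torques, N m; "eef_pos": TCP position; "tool_rot": TCP orientation; "force": force on the tool from outside, world axes, zero at the start; "moment": the same for the moment, N m; "width": finger opening in m.
Only numpy, scipy, OpenCV 4.12 (cv2) and the standard library are available. Lean on these libraries where they do the work, as an engineer would, in place of code of your own. Each camera call takes 0.05 s, during which the arm holds its last target.

TASK

One of the two look-alike bearing blocks on the sloped rack is porous and too light. With the balance's beam locked, set one block upright on each pan, turn the arrest knob to the ring mark to free the beam and see which pan sinks, then turn the knob back to the square mark to lock it. Leave the lighter block standing on its pan and stand the heavier one upright in the empty blue bin. Set the blocks down gently, never drop them, and do not disturb the lever arm on the rack, the pen pot, the mouse or the tin.

Things in the scene. Friction and masses are not known exactly. Their poses are not given: they have to be found in the camera images.
- block_a_center (a point): centre of one cast aluminium bearing block, 33 mm above its underside. 120 x 40 x 14 mm foot, on it a round hub (60 mm diameter, axis y) with flat sides 34 mm apart, dark bore; 66 mm high in all. x along the foot, y across the hub's flat sides, z up from the foot (leaning 30 degrees on the rack). Grip across the flat sides (34 mm) along z, 5 to 15 mm above this point. One of the two weighs about 0.36 kg, the other 0.44 kg
- block_b_center (a point): centre of the other bearing block, 33 mm above its underside. 120 x 40 x 14 mm foot, on it a round hub (60 mm diameter, axis y) with flat sides 34 mm apart, dark bore; 66 mm high in all. x along the foot, y across the hub's flat sides, z up from the foot (leaning 30 degrees on the rack). Grip across the flat sides (34 mm) along z, 5 to 15 mm above this point. It looks just like the first
- pan_left_top (a point): centre of the upper face of the left pan (towards +y from the other): flat steel plate of 140 mm diameter, no rim, 132 mm above the table when locked. Pan centres are 200 mm apart, pans stay level; free, each rises or sinks up to 13 mm. Between them an index plate 48 mm wide and 178 mm high stands 37 mm behind the line of the pans
- pan_right_top (a point): centre of the upper face of the right pan (towards -y), the same as the left one
- beam (a joint): angle of the balance beam, rad: 0 level, positive when the left pan is down, stops at -0.13 and +0.13. Locked it stays level; free, it swings within about 1 s to the stop on the side of the heavier block
- knob (a joint): angle of the arrest knob, rad: 0 locked (the bar's white line at the square mark, upper left), 1.2 free (line at the ring mark, upper right). Turns clockwise, facing the panel, from 0 to 1.2 between end stops, against a sprung detent (0.08 N m at most) that pulls it into either end; the beam's load does not turn it
- knob_grip (a point): point on the knob's axis where to grip it. Black knob on the balance's sloped front panel, its axis leaning 27 degrees from vertical towards the robot: disc of 62 mm diameter, on it a bar 60 x 13 mm. The bar's top is 8 mm above this point, the disc 21 mm and the panel 31 mm below. z out of the panel, x along the bar towards its white line, y across the bar; they turn with the knob
- bin_in (a point): centre of the inner floor of the blue plastic bin, 4 mm above the table; inside 192 mm (its x) by 182 mm (its y), walls 75 mm high; empty; fixed. It stands to one side of the balance, the rack to the other; which side varies
- rack: fixed aluminium rack, its origin on the table under its middle; 218 mm wide (its y), 130 mm deep (its x), its top face sloping 30 degrees, low towards the robot, 32 to 104 mm high, with a 14 mm lip at the low edge. Three lanes 70 mm apart across y with 10 mm high ribs between them hold the two blocks and the lever arm, in any order
- lever_arm: bystander on the rack: a flat cast lever 120 mm long with two round bosses of 36 mm diameter, 24 mm high, lying in one of the lanes; origin at the centre of its underside, z leaning with the slope. Leave it alone
- pen_pot: bystander: grey round pen pot of 76 mm diameter and 85 mm height, pens up to 130 mm; origin at the centre of its underside. Leave it alone
- mouse: bystander: black computer mouse 105 x 58 x 32 mm; origin at the centre of its underside. Leave it alone
- tin: bystander: round steel tin of 80 mm diameter and 36 mm height, behind the balance; origin at the centre of its underside. Leave it alone
- balance: the trip balance's base, origin on the table under the beam's pivot; x points away from its front panel, y towards its left pan; 290 mm wide, 150 mm deep, with the sloped panel standing out to 150 mm in front of the origin; fixed
- pan_left: the left pan with its post (see pan_left_top); origin at its bearing on the beam, 44 mm below its upper face
- pan_right: the right pan with its post (see pan_right_top); origin at its bearing on the beam, 44 mm below its upper face
- block_a: the block of block_a_center; origin at the centre of its underside
- block_b: the block of block_b_center; origin at the centre of its underside
- bin: the blue bin of bin_in; origin on the table under its middle
There are look-alikes about, which are no part of the job. What is shaped like the block_b but purple is not meant. Leave any orange look-alike of the block_a alone.

How it is judged:
On the way, in this order (a step that is already met when the one before it is completed fails the run):
1. the blocks stand upright one on each pan, let go, with the knob at the square mark (below 0.12) and the beam level ((((horizontal distance between block_a_center and pan_left_top below 0.045 m and z of block_a_center in the frame of pan_left_top between 0.027 and 0.039 m and angle between block_a_center's own z axis and vertical below 0.1 rad) and (horizontal distance between block_b_center and pan_right_top below 0.045 m and z of block_b_center in the frame of pan_right_top between 0.027 and 0.039 m and angle between block_b_center's own z axis and vertical below 0.1 rad)) or ((horizontal distance between block_b_center and pan_left_top below 0.045 m and z of block_b_center in the frame of pan_left_top between 0.027 and 0.039 m and angle between block_b_center's own z axis and vertical below 0.1 rad) and (horizontal distance between block_a_center and pan_right_top below 0.045 m and z of block_a_center in the frame of pan_right_top between 0.027 and 0.039 m and angle between block_a_center's own z axis and vertical below 0.1 rad))) and contact force between each of block_a, block_b and the fingers below 0.1 N and contact force between each of the arm, the fingers and pan_left below 0.1 N and contact force between each of the arm, the fingers and pan_right below 0.1 N and contact force between the fingers and beam below 0.1 N and value of joint knob below 0.12 rad and value of joint beam between -0.03 and 0.03 rad), for 0.2 s.
2. the knob is at the ring mark (above 1.05), nothing but the blocks touches the pans, and the beam has tipped to the heavier block (by more than 0.06) (value of joint knob above 1.05 rad and contact force between each of block_a, block_b and the fingers below 0.1 N and contact force between each of the arm, the fingers and pan_left below 0.1 N and contact force between each of the arm, the fingers and pan_right below 0.1 N and contact force between the fingers and beam below 0.1 N and ((((horizontal distance between block_a_center and pan_left_top below 0.045 m and z of block_a_center in the frame of pan_left_top between 0.027 and 0.039 m and angle between block_a_center's own z axis and vertical below 0.1 rad) and (horizontal distance between block_b_center and pan_right_top below 0.045 m and z of block_b_center in the frame of pan_right_top between 0.027 and 0.039 m and angle between block_b_center's own z axis and vertical below 0.1 rad)) and value of joint beam above 0.06 rad) or (((horizontal distance between block_b_center and pan_left_top below 0.045 m and z of block_b_center in the frame of pan_left_top between 0.027 and 0.039 m and angle between block_b_center's own z axis and vertical below 0.1 rad) and (horizontal distance between block_a_center and pan_right_top below 0.045 m and z of block_a_center in the frame of pan_right_top between 0.027 and 0.039 m and angle between block_a_center's own z axis and vertical below 0.1 rad)) and value of joint beam below -0.06 rad))), for 0.3 s.
3. the knob is back at the square mark and the beam level, both blocks still on their pans (all of step 1), for 0.2 s.
At the end, for the whole second after the job is handed in: the heavier block stands upright (within 0.1 rad) on the floor of the bin, the lighter one upright on a pan within 45 mm of its centre, the knob at the square mark (below 0.12 rad), the beam level (within 0.03 rad), both blocks at rest (below 0.02 m/s) and let go (x of block_a_center in the frame of bin_in between -0.095 and 0.095 m and y of block_a_center in the frame of bin_in between -0.09 and 0.09 m and z of block_a_center in the frame of bin_in between 0.026 and 0.04 m and angle between block_a_center's own z axis and vertical below 0.1 rad and ((horizontal distance between block_b_center and pan_left_top below 0.045 m and z of block_b_center in the frame of pan_left_top between 0.027 and 0.039 m and angle between block_b_center's own z axis and vertical below 0.1 rad) or (horizontal distance between block_b_center and pan_right_top below 0.045 m and z of block_b_center in the frame of pan_right_top between 0.027 and 0.039 m and angle between block_b_center's own z axis and vertical below 0.1 rad)) and value of joint knob below 0.12 rad and value of joint beam between -0.03 and 0.03 rad and linear speed of each of block_a, block_b below 0.02 m/s and contact force between each of block_a, block_b and the fingers below 0.1 N); the robot touches nothing.
It fails at once if the beam is freed (knob above 0.4) while a block is not standing on a pan (value of joint knob above 0.4 rad and not (((horizontal distance between block_a_center and pan_left_top below 0.06 m and z of block_a_center in the frame of pan_left_top below 0.045 m) or (horizontal distance between block_a_center and pan_right_top below 0.06 m and z of block_a_center in the frame of pan_right_top below 0.045 m)) and ((horizontal distance between block_b_center and pan_left_top below 0.06 m and z of block_b_center in the frame of pan_left_top below 0.045 m) or (horizontal distance between block_b_center and pan_right_top below 0.06 m and z of block_b_center in the frame of pan_right_top below 0.045 m)))).
It fails at once if a block is dropped: it moves faster than 0.5 m/s (a fall of more than 12 mm) without the fingers touching it ((linear speed of block_a above 0.5 m/s and contact force between block_a and the fingers below 0.1 N) or (linear speed of block_b above 0.5 m/s and contact force between block_b and the fingers below 0.1 N)).
It fails at once if a block is pressed or slammed onto a pan or the bin's floor with more than 80 N (contact force between any of block_a, block_b and pan_left above 80 N or contact force between any of block_a, block_b and pan_right above 80 N or contact force between any of block_a, block_b and bin above 80 N).
It fails at once if the lever arm, pen pot, mouse or tin is moved by more than 20 mm (distance of any of lever_arm, pen_pot, mouse, tin from where it was at the start of the episode above 0.02 m).
It also fails if it takes over 72 s, if anything falls off the work surface, if the arm or the gripper's body presses on something with over 40 N, if the wrist force passes 120 N, or if a joint passes its speed limit or range.

## Working session

There is one attempt and no reset: what is moved stays moved. The work goes in short steps, Python scripts to look and compute and a tool call to move; the robot and the scene stay as the last step left them, time stands still between calls to the robot, and variables do not carry over. Pictures are saved under pics/ and viewed, and the job is handed in when it is done.

Besides the shell and the picture viewer there is one more tool, called after "Emit:" by a JSON object that holds its "name" and its "arguments". send_rows: Moves the arm, as the interface text tells. Its arguments: {"type":"object","properties":{"moves":{"type":"array"}},"required":["moves"]}

```bash
mkdir -p pics; ls; python3 - <<'E'
from cell import arm, optics
import cv2, numpy as np
print(arm.observe())
for n in ["scene","top","wrist"]:
    im=optics.get_image(n); cv2.imwrite(f"pics/{n}0.png",im[:,:,::-1]); print(n,optics.camera_info(n))
E
```

```text
pics
{'t': 0.0, 'qpos': array([ 1.28612705e+00,  2.64725926e-01,  1.60540710e+00, -1.96289792e-05,
        1.27368256e+00, -3.69189632e-02]), 'dq': array([-0.00061625,  0.00016624,  0.00084023,  0.00028836, -0.00046392,
       -0.00038287]), 'effort': array([ 2.51902755e-03, -5.15090811e+01, -3.67334640e+01,  3.04502482e-04,
        1.25300739e-02,  8.82135623e-06]), 'eef_pos': array([0.16532277, 0.65361862, 0.20476255]), 'tool_rot': array([-1.68688020e-04,  1.23555648e-01,  9.92337023e-01, -1.09863181e-03]), 'force': array([-0.09547037,  0.5440416 ,  0.05471197]), 'moment': array([ 0.00912005, -0.0329174 , -0.0154965 ]), 'width': 0.08551371039684984}
scene {'vertical_fov': 44.65953721732182, 'cx': 316.78015085778, 'cy': 197.11601043427194, 'R': array([[ 0.7646492 ,  0.64433904,  0.01178111],
       [ 0.51122975, -0.59535278, -0.61983805],
       [-0.39237194,  0.47998152, -0.78464132]]), 't': array([-0.40185959, -0.25488354,  1.91183734])}
top {'vertical_fov': 52.1010766067736, 'cx': 324.82078129472086, 'cy': 194.0670971717355, 'R': array([[ 0.01253674, -0.99973581,  0.01926488],
       [-0.99634491, -0.01411765, -0.08424677],
       [ 0.08449649, -0.01813828, -0.99625867]]), 't': array([-0.07425718,  0.57154284,  1.2971241 ])}
wrist {'vertical_fov': 63.128977224094456, 'cx': 316.6956929726537, 'cy': 201.3692461430832, 'R': array([[ 2.45263054e-01,  9.69456567e-01, -9.70862931e-06],
       [ 9.23877422e-01, -2.33728940e-01,  3.03020282e-01],
       [ 2.93762733e-01, -7.43286493e-02, -9.52984107e-01]]), 't': array([-0.67457248, -0.03890101,  0.37807358])}
```

View pics/scene0.png

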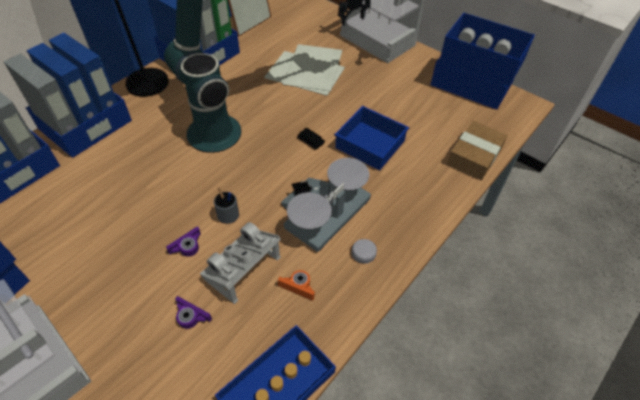

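View pics/top0.png

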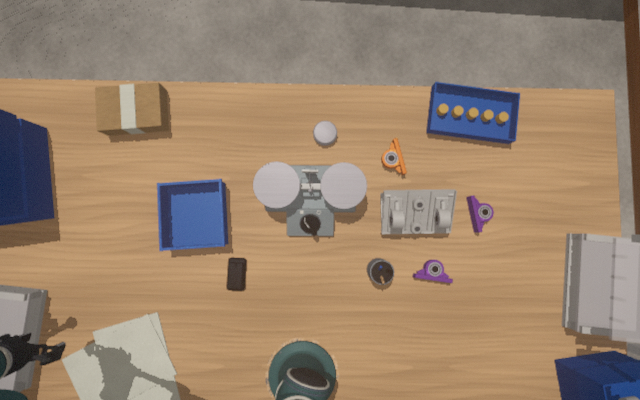

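View pics/wrist0.png

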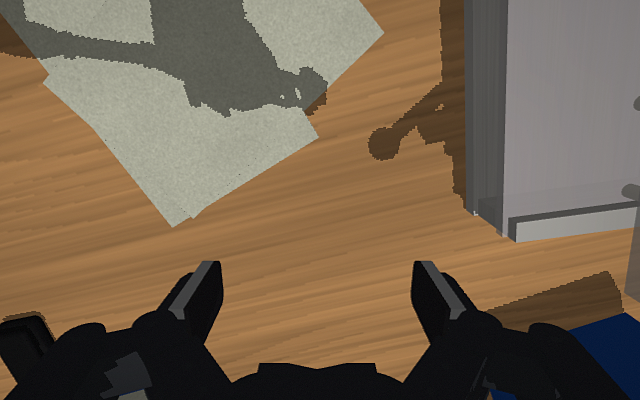

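```bash
cat > h.py <<'E'
from cell import arm, optics
import numpy as np, cv2
def cam(n):
    c=optics.camera_info(n); c['f']=200/np.tan(np.radians(c['vertical_fov']/2)); c['C']=-c['R'].T@c['t']; return c
def ray(c,u,v): 
    d=c['R'].T@np.array([(u-c['cx'])/c['f'],(v-c['cy'])/c['f'],1]); return c['C'],d
def onz(c,u,v,z):
    C,d=ray(c,u,v); return C+d*(z-C[2])/d[2]
def proj(c,X):
    p=c['R']@np.asarray(X,float)+c['t']; return c['f']*p[:2]/p[2]+[c['cx'],c['cy']]
def tri(obs):
    A=np.zeros((3,3));b=np.zeros(3)
    for c,u,v in obs:
        C,d=ray(c,u,v); d=d/np.linalg.norm(d); P=np.eye(3)-np.outer(d,d); A+=P;b+=P@C
    return np.linalg.solve(A,b)
def st():
    s=arm.observe(); w,x,y,z=s['tool_rot']
    ty=np.array([2*(x*y-w*z),1-2*(x*x+z*z)])
    print('t',round(s['t'],2),'tcp',s['eef_pos'].round(4),'yangle',np.degrees(np.arctan2(ty[1],ty[0])).round(2),'F',s['force'].round(1),'M',s['moment'].round(2),'w',round(s['width'],4),'q',s['qpos'].round(2)); return s
def snap(n,name):
    c=cam(n); im=optics.get_image(n)[:,:,::-1].copy(); cv2.imwrite(f'pics/{name}.png',im); np.save(f'pics/{name}.npy',{k:c[k] for k in c},allow_pickle=True); return c,im
def load(name): return np.load(f'pics/{name}.npy',allow_pickle=True).item(), cv2.imread(f'pics/{name}.png')
E
python3 - <<'E'
from h import *
c=cam('top'); print('topC',c['C'])
w=cam('wrist'); print('wC',w['C'])
for nm,u,v,z in [('panL',276,186,.132),('panR',344,186,.132),('knob',311,224,.1),('blkR',446,217,.1),('blkL',396,219,.1),('rackTL',383,191,.104),('rackTR',455,191,.104),('binTL',159,183,.075),('binTR',224,181,.075),('binBR',226,247,.075),('pot',381,271,.085),('mouse',236,274,.03),('tin',325,132,.036)]:
    print(nm,onz(c,u,v,z).round(3))
c['C']
im=cv2.imread('pics/top0.png'); cv2.imwrite('pics/topz.png',cv2.resize(im[110:310,140:500],None,fx=2.2,fy=2.2,interpolation=cv2.INTER_CUBIC))
E
```

```text
topC [ 0.46078231 -0.04264112  1.34185233]
wC [0.09032355 0.67297813 0.37207936]
panL [0.585 0.08  0.132]
panR [ 0.588 -0.121  0.132]
knob [ 0.475 -0.025  0.1  ]
blkR [ 0.501 -0.436  0.1  ]
blkL [ 0.493 -0.283  0.1  ]
rackTL [ 0.578 -0.242  0.104]
rackTR [ 0.581 -0.463  0.104]
binTL [0.595 0.447 0.075]
binTR [0.604 0.248 0.075]
binBR [0.401 0.235 0.075]
pot [ 0.335 -0.239  0.085]
mouse [0.315 0.21  0.03 ]
tin [ 0.774 -0.064  0.036]
```

View pics/topz.png

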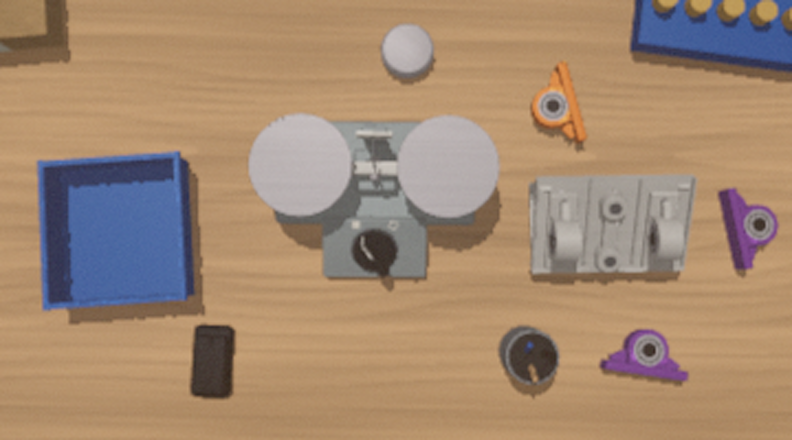

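Emit:
{"name": "send_rows", "arguments": {"moves": [[[3.5, -3.2, 2.1], 0.03, 0.3], [[3.5, -3.2, 2.1], 0.03, 0.3], [[3.5, -3.2, 2.1], 0.03, 0.4], [[3.5, -3.2, 2.1], 0.03, 0.4], [[3.5, -3.2, 2.1], 0.03, 0.4], [[3.5, -3.2, 2.1], 0.03, 0.4], [[3.5, -3.2, 2.1], 0.03, 0.4], [[3.5, -3.2, 2.1], 0.03, 0.4], [[0, -5, 0], 0, 0.4], [[0, -5, 0], 0, 0.4], [[0, -5, 0], 0, 0.4], [[0, -5, 0], 0, 0.4], [[0, -5, 0], 0, 0.4], [[0, -5, 0], 0, 0.4], [[0, -5, 0], 0, 0.4], [[0, -5, 0], 0, 0.4], [[0, -5, 0], 0, 0.4], [[0, -5, 0], 0, 0.4], [[0, -5, 0], 0, 0.4], [[0, -5, 0], 0, 0.4]]}}

```text
t: 2.65
eef_pos: [0.4451, -0.2032, 0.3739]
tool_rot: [0.0, 0.004, 1.0, 0.0]
force: [0.1, 0.3, 0.1]
width: 0.051
```

```bash
python3 - <<'E'
from h import *
st(); c,im=snap('wrist','w1'); print(c['C'],np.linalg.norm(c['R'][2]))
E
```

```text
t 2.65 tcp [ 0.4451 -0.2032  0.3739] yangle 89.54 F [0.1 0.3 0.1] M [-0.03  0.02 -0.05] w 0.051 q [-0.48 -0.15  1.74  0.    1.55 -2.04]
[ 0.36760531 -0.20267364  0.5409229 ] 1.000000000000001
```

View pics/w1.png

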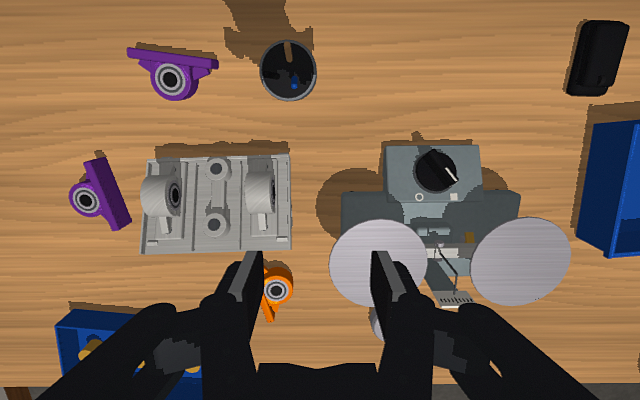

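```bash
python3 - <<'E'
from h import *
c,im=load('w1')
cv2.imwrite('pics/w1a.png',cv2.resize(im[130:280,120:310],None,fx=4,fy=4,interpolation=cv2.INTER_CUBIC))
cv2.imwrite('pics/w1b.png',cv2.resize(im[130:320,320:590],None,fx=2.9,fy=2.9,interpolation=cv2.INTER_CUBIC))
E
```

```text
(no output)
```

View pics/w1a.png

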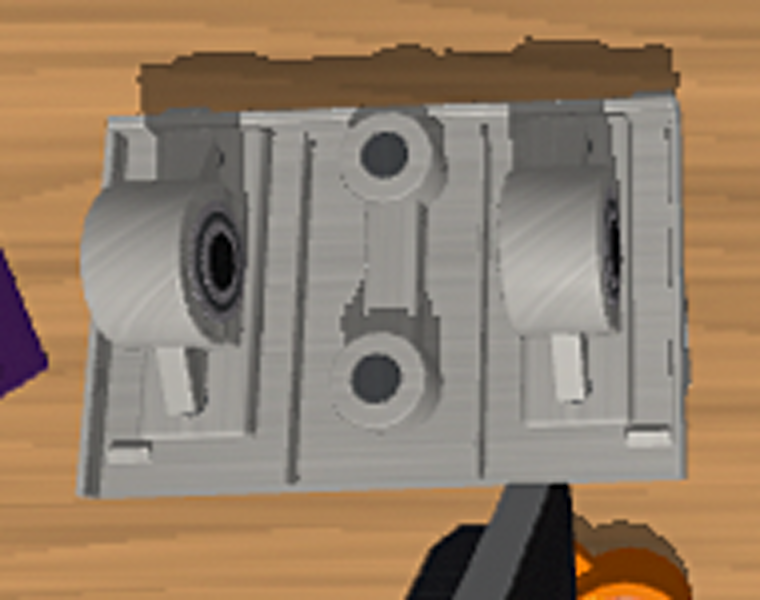

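View pics/w1b.png

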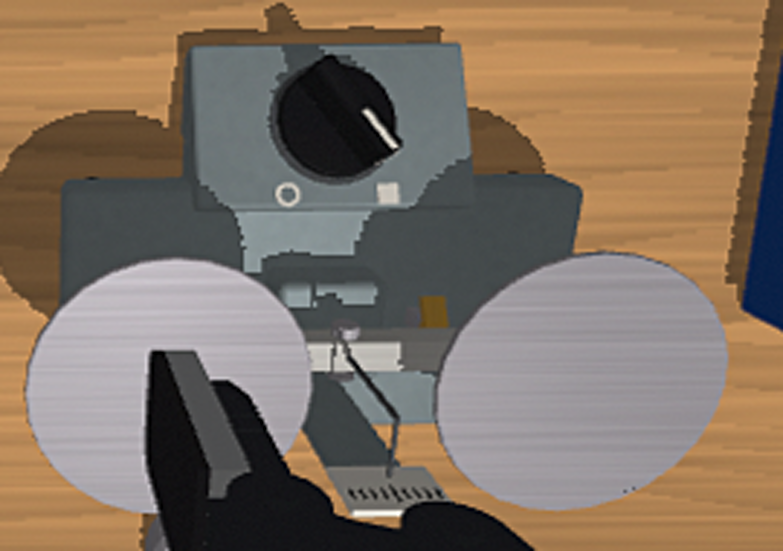

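```bash
cat >> h.py <<'E'
def onplane(c,u,v,P0,n):
    C,d=ray(c,u,v); return C+d*(np.dot(n,P0-C)/np.dot(n,d))
E
python3 - <<'E'
from h import *
c,im=load('w1')
A=lambda x,y:(120+x/4,130+y/4)
L=onz(c,*A(80,495),.104); R=onz(c,*A(685,479),.104)
print('back edge',L,R,np.linalg.norm(L-R))
e=(R-L);e[2]=0;e/=np.linalg.norm(e); # +y of rack
xr=np.array([e[1],-e[0],0]); print('rack yaw deg',np.degrees(np.arctan2(-e[0],e[1])))
for nm,p in [('fl',(108,118)),('fr',(677,97))]:
  for z in(.032,.046): print(nm,z,onz(c,*A(*p),z).round(4), 'depth',np.dot(xr,L-onz(c,*A(*p),z)).round(4))
s=np.sin(np.pi/6);co=np.cos(np.pi/6)
n=-s*xr+np.array([0,0,co]); u=co*xr+np.array([0,0,s])
O=(L+R)/2
for h in (0,.014):
  print('h',h)
  for nm,p in [('R bl',(523,423)),('R br',(631,420)),('R fr',(628,115)),('R fl',(510,108)),('L bl',(135,440)),('L br',(250,432)),('L fr',(266,128)),('slot1',(302,135)),('rib1',(310,135)),('rib2',(485,125)),('rib1b',(293,480)),('rib2b',(482,475))]:
    X=onplane(c,*A(*p),O+h*n,n); print(nm,X.round(4),'rack y',np.dot(X-O,e).round(4),'along',np.dot(X-O,u).round(4))
E
```

```text
back edge [ 0.58608452 -0.46570768  0.104     ] [ 0.58154078 -0.24122499  0.104     ] 0.22452866633767857
rack yaw deg 1.159560937997951
fl 0.032 [ 0.4583 -0.4697  0.032 ] depth 0.1279
fl 0.046 [ 0.4558 -0.4624  0.046 ] depth 0.1302
fr 0.032 [ 0.4518 -0.2455  0.032 ] depth 0.1298
fr 0.046 [ 0.4495 -0.2443  0.046 ] depth 0.1321
h 0
R bl [ 0.5634 -0.302   0.0928] rack y 0.0519 along -0.0223
R br [ 0.5626 -0.2616  0.0928] rack y 0.0923 along -0.0224
R fr [ 0.4586 -0.2649  0.0328] rack y 0.0911 along -0.1424
R fl [ 0.4559 -0.3115  0.0306] rack y 0.0445 along -0.1467
L bl [ 0.5685 -0.4472  0.0941] rack y -0.0934 along -0.0199
L br [ 0.566  -0.4042  0.0932] rack y -0.0504 along -0.0217
L fr [ 0.4625 -0.4075  0.0333] rack y -0.0516 along -0.1413
slot1 [ 0.4651 -0.3931  0.035 ] rack y -0.0372 along -0.138
rib1 [ 0.4651 -0.3899  0.035 ] rack y -0.034 along -0.1379
rib2 [ 0.4619 -0.3211  0.034 ] rack y 0.0348 along -0.14
rib1b [ 0.5815 -0.3868  0.1023] rack y -0.0332 along -0.0034
rib2b [ 0.5801 -0.3165  0.1023] rack y 0.037 along -0.0034
h 0.014
R bl [ 0.5578 -0.2991  0.1058] rack y 0.0549 along -0.0207
R br [ 0.5569 -0.2599  0.1058] rack y 0.0941 along -0.0207
R fr [ 0.456  -0.2631  0.0474] rack y 0.0929 along -0.1374
R fl [ 0.4533 -0.3084  0.0454] rack y 0.0477 along -0.1415
L bl [ 0.5627 -0.4402  0.107 ] rack y -0.0862 along -0.0183
L br [ 0.5603 -0.3984  0.1061] rack y -0.0445 along -0.0201
L fr [ 0.4598 -0.4016  0.048 ] rack y -0.0456 along -0.1363
slot1 [ 0.4623 -0.3876  0.0496] rack y -0.0317 along -0.133
rib1 [ 0.4623 -0.3845  0.0497] rack y -0.0286 along -0.1329
rib2 [ 0.4592 -0.3177  0.0486] rack y 0.0383 along -0.135
rib1b [ 0.5753 -0.3814  0.1149] rack y -0.0278 along -0.0024
rib2b [ 0.5739 -0.3132  0.1149] rack y 0.0404 along -0.0024
```

```bash
python3 - <<'E'
from h import *
c,im=load('w1')
yaw=np.radians(1.16); xr=np.array([np.cos(yaw),np.sin(yaw),0]); e=np.array([-np.sin(yaw),np.cos(yaw),0])
s=.5;co=np.cos(np.pi/6); n=-s*xr+np.array([0,0,co]); u=co*xr+np.array([0,0,s])
o=cv2.resize(im[130:280,120:310],None,fx=4,fy=4,interpolation=cv2.INTER_CUBIC)
def dr(X,col):
    p=proj(c,X); cv2.circle(o,(int((p[0]-120+.5)*4),int((p[1]-130+.5)*4)),1,col,-1)
for C in (np.array([.4959,-.2803,.0923]),np.array([.500,-.4202,.093])):
    for sy in(-1,1):
        for t in np.linspace(0,2*np.pi,120):
            dr(C+.003*n+sy*.017*e+.03*(np.cos(t)*u+np.sin(t)*n),(0,0,255) if sy>0 else (0,255,0))
    for a in np.linspace(-1,1,80):
        for sg in(-1,1):
            dr(C-.019*n+sg*.02*e+a*.06*u,(255,0,0)); dr(C-.019*n+a*.02*e+sg*.06*u,(255,0,0))
cv2.imwrite('pics/ov1.png',o)
g=cv2.cvtColor(im,cv2.COLOR_BGR2HSV)
# pans
m=((g[:,:,1]<32)&(g[:,:,2]>120)).astype(np.uint8)
nl,lab,stt,cen=cv2.connectedComponentsWithStats(cv2.morphologyEx(m,cv2.MORPH_OPEN,np.ones((3,3))))
for i in range(1,nl):
    if stt[i,4]>2500: print(stt[i],cen[i])
cv2.imwrite('pics/m1.png',m*255)
E
```

```text
[  140   154   151   100 10020] [219.69700599 209.84471058]
[ 329  168  152  139 6509] [390.2113996  242.44661238]
[ 471  218  100   88 6785] [520.18629329 261.28032424]
```

View pics/ov1.png

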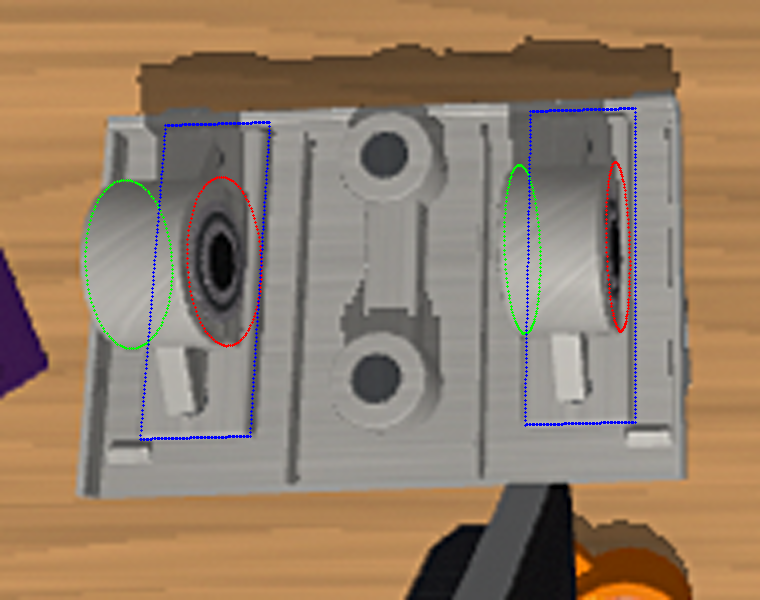

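View pics/m1.png

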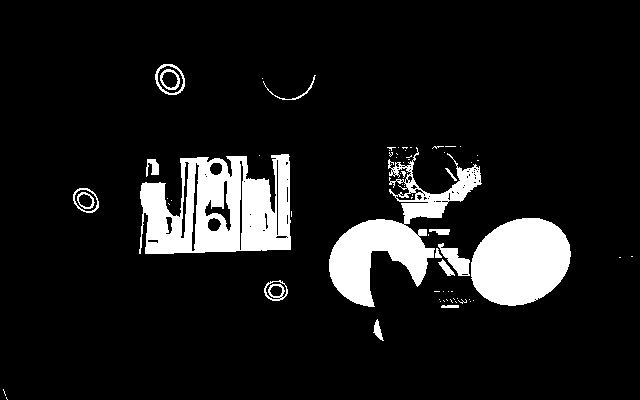

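```bash
python3 - <<'E'
from h import *
c,im=load('w1'); g=cv2.cvtColor(im,cv2.COLOR_BGR2HSV)
m=((g[:,:,1]<32)&(g[:,:,2]>120)).astype(np.uint8); m=cv2.morphologyEx(m,cv2.MORPH_OPEN,np.ones((3,3)))
def fit(P):
    A=np.c_[2*P[:,:2],np.ones(len(P))]; s=np.linalg.lstsq(A,(P[:,:2]**2).sum(1),rcond=None)[0]; return s[:2],np.sqrt(s[2]+s[:2]@s[:2])
for (x0,x1,y0,y1) in [(465,580,210,312),(322,430,210,312)]:
    mm=np.zeros_like(m); mm[y0:y1,x0:x1]=m[y0:y1,x0:x1]
    k=max(cv2.findContours(mm,0,1)[0],key=cv2.contourArea)[:,0,:].astype(float)
    P=np.array([onz(c,u,v,.132) for u,v in k])
    if x0<400: P=P[(k[:,0]<365)|((k[:,1]<245)&(k[:,0]<415))]
    for _ in range(6):
        ce,r=fit(P); d=abs(np.linalg.norm(P[:,:2]-ce,axis=1)-r); P=P[d<max(.002,2*d.std())]
    print(ce,r,len(P))
# top view
c,im=load('w1')
E
```

```text
[0.59159264 0.08164171] 0.06828134288666275 263
[ 0.59191975 -0.11820747] 0.0681984164666766 141
```

Emit:
{"name": "send_rows", "arguments": {"moves": [[[2.3, -3.9, -3], 0.014, 0.4], [[2.3, -3.9, -3], 0.014, 0.4], [[0, 0, -5], 0, 0.4], [[0, 0, -5], 0, 0.4], [[0, 0, -4], 0, 0.4], [[0, 0, -3], 0, 0.4], [[0, 0, -3], 0, 0.4], [[0, 0, -2], 0, 0.4], [[0, 0, -1.6], 0, 0.4], [[0, 0, 0], 0, 0.4]]}}

```text
t: 3.95
eef_pos: [0.4904, -0.2788, 0.0765]
tool_rot: [-0.001, -0.01, 1.0, 0.001]
force: [0.4, -0.5, 0.6]
width: 0.0519
```

```bash
python3 - <<'E'
from h import *
st(); c,im=snap('wrist','w2')
E
```

```text
t 3.95 tcp [ 0.4904 -0.2788  0.0765] yangle 91.16 F [ 0.4 -0.5  0.6] M [-0.02 -0.   -0.03] w 0.0519 q [-0.56  0.17  1.97 -0.    1.   -2.15]
```

View pics/w2.png

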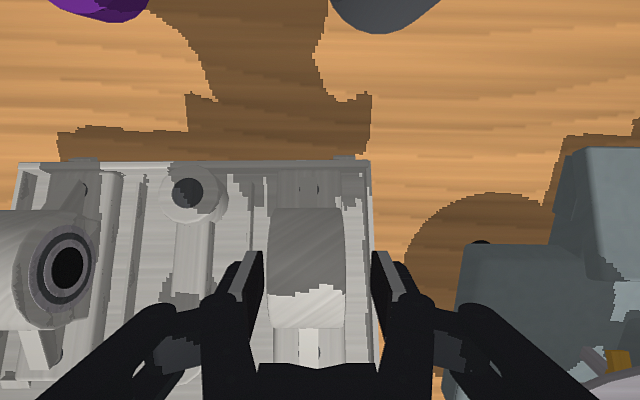

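Emit:
{"name": "send_rows", "arguments": {"moves": [[[0, -0.3, 0], 0, 0.4], [[0, 0, 0], 0, 0.55], [[0, 0, 0], 0, 0.7], [[0, 0, 0], 0, 1], [[0, 0, 0], 0, 1], [[0, 0, 0], 0, 1]]}}

```text
t: 4.75
eef_pos: [0.4923, -0.2834, 0.0795]
tool_rot: [0.001, -0.01, 1.0, -0.001]
force: [-0.6, -1.1, 5.3]
width: 0.0327
```

```bash
python3 - <<'E'
from h import *
st(); c,im=snap('wrist','w3')
E
```

```text
t 4.75 tcp [ 0.4923 -0.2834  0.0795] yangle 91.15 F [-0.6 -1.1  5.3] M [0.02 0.23 0.03] w 0.0327 q [-0.57  0.17  1.96 -0.    1.   -2.16]
```

View pics/w3.png

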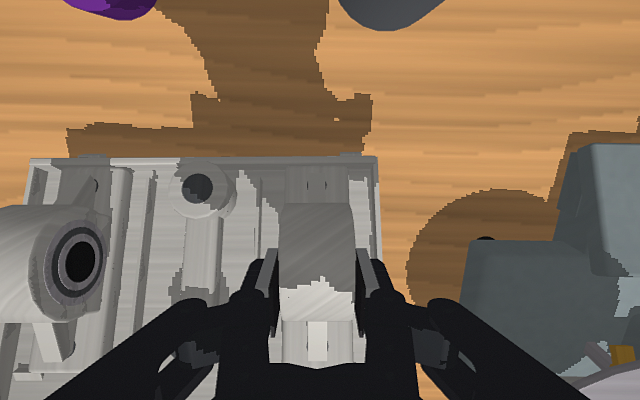

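Emit:
{"name": "send_rows", "arguments": {"moves": [[[0, 0, 0.7], 0, 1], [[0, 0, 1.5], 0, 1], [[0, 0, 3], 0, 1], [[0, 0, 4], 0, 1], [[0, 0, 4], 0, 1], [[0, 0, 3], 0, 1], [[0, 0, 0], 0, 1]]}}

```text
t: 5.68
eef_pos: [0.4933, -0.2836, 0.2437]
tool_rot: [0.003, -0.01, 1.0, -0.002]
force: [0.7, -0.1, -4.2]
width: 0.0326
```

```bash
python3 - <<'E'
from h import *
st(); c,im=snap('wrist','w4'); c,i2=snap('scene','s4');
cv2.imwrite('pics/s4z.png',cv2.resize(i2[130:310,150:400],None,fx=3,fy=3,interpolation=cv2.INTER_CUBIC))
E
```

```text
t 5.67 tcp [ 0.4933 -0.2836  0.2437] yangle 91.16 F [ 0.7 -0.1 -4.2] M [ 0.01  0.08 -0.01] w 0.0326 q [-0.57  0.04  1.79  0.    1.3  -2.16]
```

View pics/w4.png

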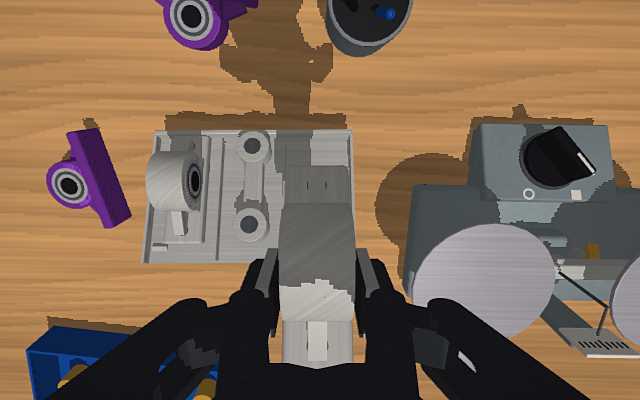

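View pics/s4z.png

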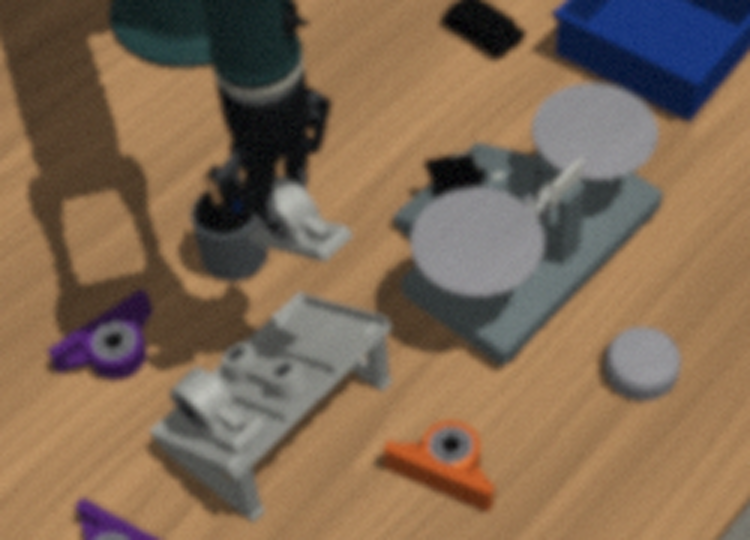

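Emit:
{"name": "send_rows", "arguments": {"moves": [[[0.5, 2.5, 0], 0, 1], [[0.8, 4, 0], 0, 1], [[0.9, 4.5, 0], 0, 1], [[0.9, 4.5, 0], 0, 1], [[0.9, 4.5, 0], 0, 1], [[0.9, 4.5, 0], 0, 1], [[0.9, 4.5, 0], 0, 1], [[0.7, 4, 0], 0, 1], [[0.4, 2.5, 0], 0, 1], [[0.1, 1, -1], 0, 1], [[0, 0, -2], 0, 1], [[0, 0, -1.5], 0, 1], [[0, 0, 0], 0, 1], [[0, 0, 0], 0, 1]]}}

```text
t: 7.52
eef_pos: [0.5617, 0.0816, 0.1951]
tool_rot: [0.0, -0.01, 1.0, -0.0]
force: [-0.5, -0.1, -4.1]
width: 0.0327
```

```bash
python3 - <<'E'
from h import *
st(); c,im=snap('wrist','w5'); c,i2=snap('scene','s5');
cv2.imwrite('pics/s5z.png',cv2.resize(i2[100:280,220:420],None,fx=3,fy=3,interpolation=cv2.INTER_CUBIC))
E
```

```text
t 7.53 tcp [0.5617 0.0816 0.1951] yangle 91.09 F [-0.5 -0.1 -4.1] M [-0.    0.08  0.03] w 0.0327 q [ 0.1   0.07  1.85 -0.    1.22 -1.49]
```

View pics/w5.png

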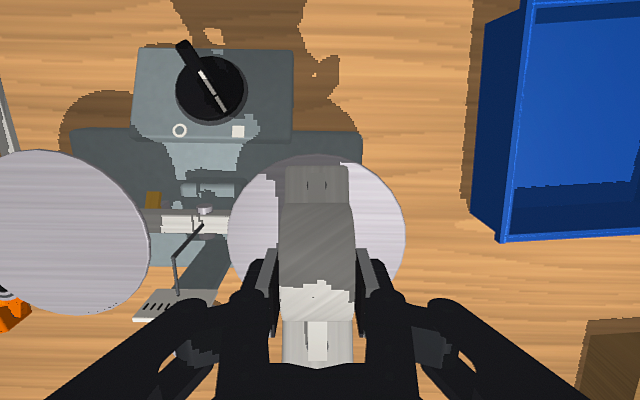

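View pics/s5z.png

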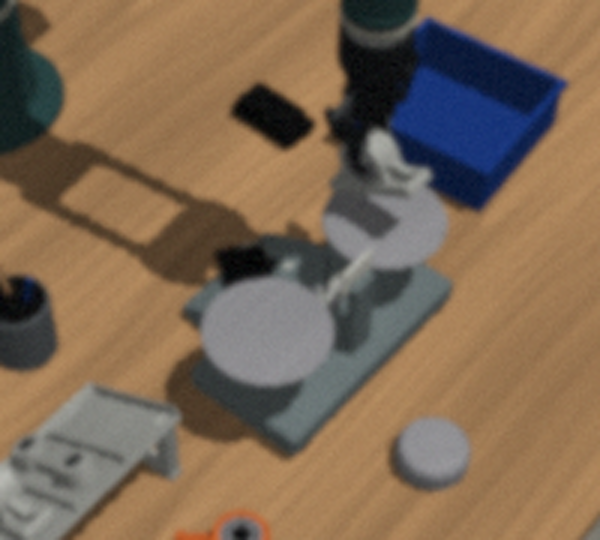

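Emit:
{"name": "send_rows", "arguments": {"moves": [[[0, 0, -0.8], 0, 1], [[0, 0, -0.6], 0, 1], [[0, 0, -0.3], 0, 1], [[0, 0, 0], 0, 1]]}}

```text
t: 8.12
eef_pos: [0.5612, 0.0824, 0.1775]
tool_rot: [-0.001, -0.01, 1.0, -0.0]
force: [-0.2, -0.2, -3.1]
width: 0.0332
```

Emit:
{"name": "send_rows", "arguments": {"moves": [[[0, 0, -0.2], 0, 1], [[0, 0, 0], 0, 1]]}}

```text
t: 8.38
eef_pos: [0.5618, 0.0824, 0.1763]
tool_rot: [0.0, -0.01, 1.0, 0.0]
force: [0.0, 0.1, -3.1]
width: 0.0327
```

Emit:
{"name": "send_rows", "arguments": {"moves": [[[0.15, 0, -0.2], 0, 1], [[0.29, 0, -0.15], 0, 1], [[0.29, 0, -0.15], 0, 1], [[0, 0, 0], 0, 1]]}}

```text
t: 8.88
eef_pos: [0.5694, 0.0824, 0.1717]
tool_rot: [0.0, -0.01, 1.0, 0.0]
force: [-2.2, 0.0, 4.2]
width: 0.0327
```

```bash
python3 - <<'E'
from h import *
st(); c,im=snap('wrist','w6')
cv2.imwrite('pics/w6z.png',im[130:400,200:440])
E
```

```text
t 8.88 tcp [0.5694 0.0824 0.1717] yangle 91.16 F [-2.2  0.   4.2] M [-0.03  1.01 -0.01] w 0.0327 q [ 0.1   0.1   1.86 -0.    1.18 -1.49]
```

View pics/w6z.png

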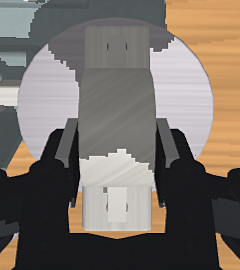

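Emit:
{"name": "send_rows", "arguments": {"moves": [[[0.28, 0, -0.17], 0, 1], [[0.28, 0, -0.18], 0, 1], [[0.26, 0, -0.2], 0, 1], [[0.26, 0, -0.2], 0, 1]]}}

```text
t: 9.43
eef_pos: [0.5815, 0.0825, 0.1651]
tool_rot: [0.002, -0.01, 1.0, 0.0]
force: [-0.2, -0.1, 6.9]
width: 0.0327
```

Emit:
{"name": "send_rows", "arguments": {"moves": [[[0.24, 0, -0.22], 0, 1], [[0.24, 0, -0.22], 0, 1], [[0.22, 0, -0.24], 0, 1]]}}

```text
t: 9.8
eef_pos: [0.5897, 0.0826, 0.1591]
tool_rot: [0.003, -0.01, 1.0, 0.0]
force: [1.0, 0.7, 7.9]
width: 0.033
```

```bash
python3 - <<'E'
from h import *
st(); c,im=snap('wrist','w7')
c,i2=snap('scene','s7')
cv2.imwrite('pics/w7z.png',np.hstack([im[130:400,200:440],cv2.resize(i2[130:220,310:390],(240,270),interpolation=cv2.INTER_CUBIC)]))
E
```

```text
t 9.8 tcp [0.5897 0.0826 0.1591] yangle 91.16 F [1.  0.7 7.9] M [0.05 0.26 0.06] w 0.033 q [ 0.1   0.14  1.84 -0.    1.15 -1.49]
```

View pics/w7z.png

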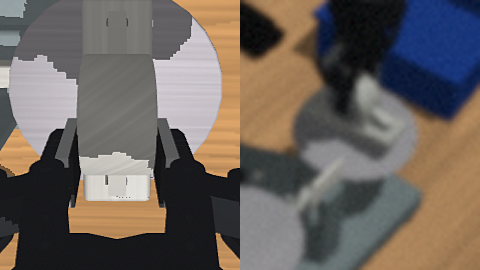

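Emit:
{"name": "send_rows", "arguments": {"moves": [[[0.18, 0, -0.24], 0, 1], [[0.1, 0, -0.26], 0, 1], [[0.05, 0, -0.2], 0, 1], [[0, 0, 0], 0, 1]]}}

```text
t: 10.4
eef_pos: [0.5954, 0.0828, 0.1539]
tool_rot: [0.006, -0.01, 1.0, 0.0]
force: [4.1, -0.6, 10.7]
width: 0.0327
```

```bash
python3 - <<'E'
from h import *
st(); c,im=snap('wrist','w8')
c,i2=snap('scene','s8')
cv2.imwrite('pics/w8z.png',np.hstack([im[130:400,200:440],cv2.resize(i2[130:220,310:390],(240,270),interpolation=cv2.INTER_CUBIC)]))
E
```

```text
t 10.4 tcp [0.5954 0.0828 0.1539] yangle 91.16 F [ 4.1 -0.6 10.7] M [0.01 0.   0.02] w 0.0327 q [ 0.1   0.16  1.83 -0.    1.14 -1.49]
```

View pics/w8z.png

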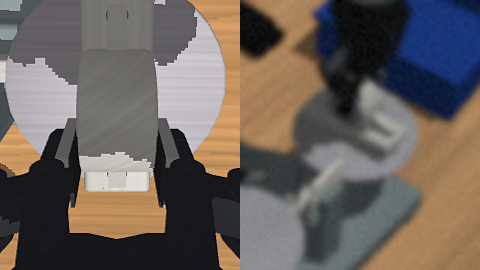

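Emit:
{"name": "send_rows", "arguments": {"moves": [[[0, 0, -0.15], 0, 1], [[0, 0, 0], 0, 1]]}}

```text
t: 10.75
eef_pos: [0.5961, 0.0828, 0.1531]
tool_rot: [0.007, -0.01, 1.0, 0.0]
force: [4.0, 0.4, 11.5]
width: 0.0325
```

Emit:
{"name": "send_rows", "arguments": {"moves": [[[0, 0, -0.15], 0, 1], [[0, 0, 0], 0, 1]]}}

```text
t: 11.0
eef_pos: [0.597, 0.0829, 0.1521]
tool_rot: [0.008, -0.01, 1.0, 0.001]
force: [4.8, -0.2, 12.1]
width: 0.0327
```

Emit:
{"name": "send_rows", "arguments": {"moves": [[[-0.1, 0, -0.15], 0, 1], [[0, 0, 0], 0, 1]]}}

```text
t: 11.25
eef_pos: [0.5974, 0.0829, 0.1516]
tool_rot: [0.009, -0.01, 1.0, 0.001]
force: [8.0, 0.1, 14.2]
width: 0.0328
```

```bash
python3 - <<'E'
from h import *
st(); c,im=snap('wrist','w9')
cv2.imwrite('pics/w9z.png',cv2.resize(im[120:350,230:400],None,fx=3,fy=2.6,interpolation=cv2.INTER_CUBIC))
E
```

```text
t 11.25 tcp [0.5974 0.0829 0.1516] yangle 91.16 F [ 8.   0.1 14.2] M [-0.05 -0.61  0.06] w 0.0328 q [ 0.1   0.16  1.84 -0.    1.13 -1.49]
```

View pics/w9z.png

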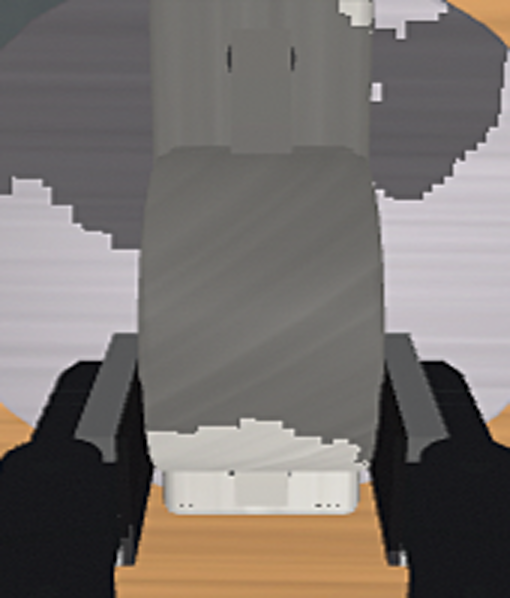

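```bash
python3 - <<'E'
from h import *
c,im=load('w9'); print(c['C'])
cv2.imwrite('pics/w9y.png',cv2.resize(im[60:200,260:380],None,fx=4,fy=4,interpolation=cv2.INTER_CUBIC))
for u,v in [(284.5,316),(349,316)]: print(onz(c,u,v,.146).round(4))
E
```

```text
[0.51672798 0.08100686 0.31715626]
[0.6515 0.0639 0.146 ]
[0.6508 0.1045 0.146 ]
```

View pics/w9y.png

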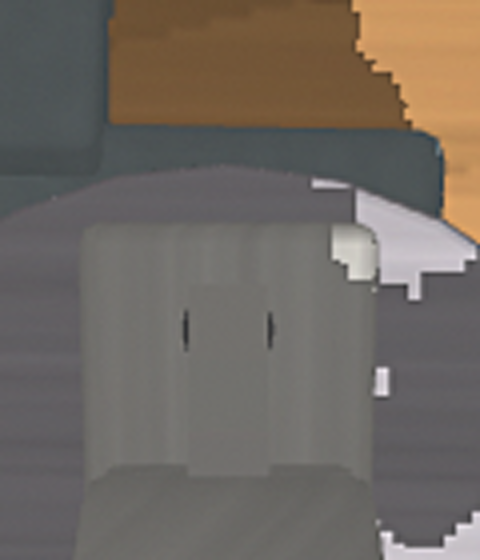

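```bash
python3 - <<'E'
from h import *
c,im=load('w9')
a=[onz(c,u,116,.146) for u in (280.2,354)]; print(a)
a=[onz(c,u,118,.146) for u in (280.2,354)]; print(a)
E
```

```text
[array([0.52922318, 0.06309623, 0.146     ]), array([0.52847058, 0.10071471, 0.146     ])]
[array([0.5302141 , 0.06308055, 0.146     ]), array([0.52946062, 0.10077122, 0.146     ])]
```

Emit:
{"name": "send_rows", "arguments": {"moves": [[[0.1, 0, 0.1], 0, 1], [[0, 0, 0], 0, 0.6], [[0, 0, 0], 0, 0.5], [[0, 0, 0], 0, 0.4], [[0, 0, 0], 0, 0.35]]}}

```text
t: 11.92
eef_pos: [0.5893, 0.0823, 0.1453]
tool_rot: [-0.001, -0.01, 1.0, -0.0]
force: [-0.6, 0.3, -0.3]
width: 0.0557
```

```bash
python3 - <<'E'
from h import *
st(); c,im=snap('wrist','w10')
E
```

```text
t 11.93 tcp [0.5893 0.0823 0.1453] yangle 91.16 F [-0.6  0.3 -0.3] M [ 0.05  0.08 -0.02] w 0.0557 q [ 0.1   0.16  1.84 -0.    1.14 -1.49]
```

View pics/w10.png

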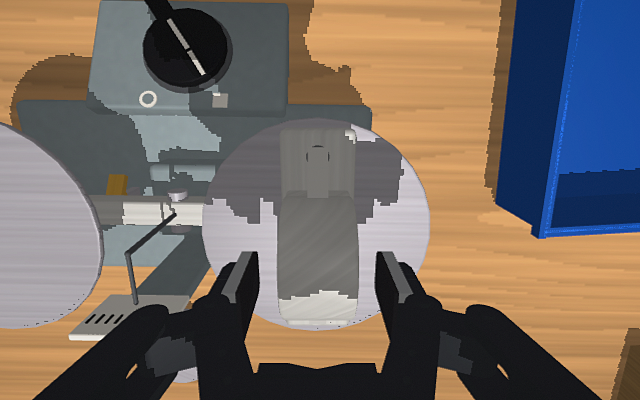

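Emit:
{"name": "send_rows", "arguments": {"moves": [[[0, 0, 2], 0, 0.4], [[0, 0, 4], 0, 0.4], [[0, 0, 5], 0, 0.4], [[-0.4, -2, 4], 0, 0.4], [[-0.9, -4.5, 0], 0, 0.4], [[-1, -5.5, 0], 0, 0.4], [[-1, -5.5, 0], 0, 0.4], [[-1, -5.5, 0], 0, 0.4], [[-1, -5.5, 0], 0, 0.4], [[-1, -5.5, 0], 0, 0.4], [[-1, -5.5, 0], 0, 0.4], [[-1, -5.5, -1], 0, 0.4], [[-0.7, -4, -4], 0, 0.4], [[-0.3, -1.5, -4], 0, 0.4], [[0, 0, -3], 0, 0.4], [[0, 0, 0], 0, 0.4]]}}

```text
t: 13.98
eef_pos: [0.4953, -0.4216, 0.1741]
tool_rot: [-0.002, -0.01, 1.0, 0.002]
force: [-0.1, -0.3, 0.9]
width: 0.0513
```

```bash
python3 - <<'E'
from h import *
st(); c,im=snap('wrist','w11'); snap('scene','s11'); snap('top','t11')
E
```

```text
t 13.97 tcp [ 0.4953 -0.4216  0.1741] yangle 91.12 F [-0.1 -0.3  0.9] M [ 0.  0. -0.] w 0.0513 q [-0.74  0.24  1.69  0.    1.21 -2.33]
```

View pics/w11.png

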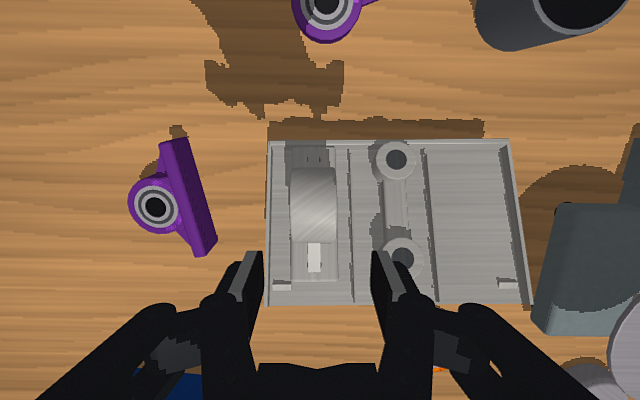

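View pics/t11.png

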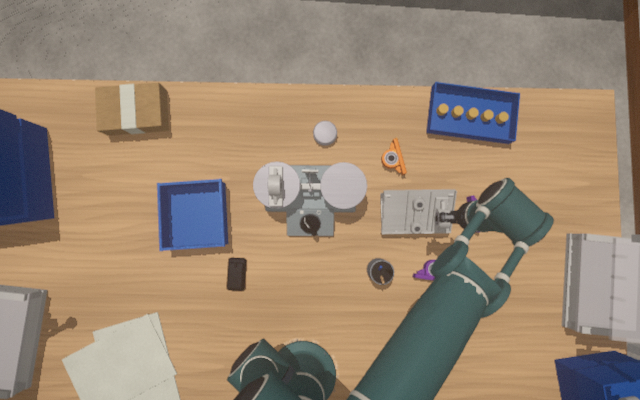

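Emit:
{"name": "send_rows", "arguments": {"moves": [[[0, -0.1, -3], 0, 0.4], [[0, 0, -3], 0, 0.4], [[0, 0, -2], 0, 0.4], [[0, 0, -1.5], 0, 0.4], [[0, 0, 0], 0, 0.4], [[0, 0, 0], 0, 0.55], [[0, 0, 0], 0, 0.7], [[0, 0, 0], 0, 1], [[0, 0, 0], 0, 1], [[0, 0, 0], 0, 1]]}}

```text
t: 15.38
eef_pos: [0.4977, -0.4243, 0.0829]
tool_rot: [0.001, -0.01, 1.0, -0.001]
force: [-0.2, 0.3, 5.3]
width: 0.0325
```

```bash
python3 - <<'E'
from h import *
st(); c,im=snap('wrist','w12')
E
```

```text
t 15.38 tcp [ 0.4977 -0.4243  0.0829] yangle 91.16 F [-0.2  0.3  5.3] M [0.06 0.06 0.  ] w 0.0325 q [-0.74  0.32  1.77  0.    1.05 -2.34]
```

View pics/w12.png

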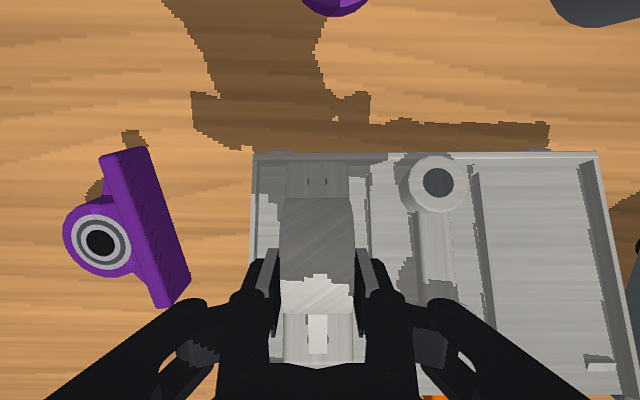

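Emit:
{"name": "send_rows", "arguments": {"moves": [[[0, 0, 0.7], 0, 1], [[0, 0, 1.5], 0, 1], [[0, 0, 3], 0, 1], [[0, 0, 4], 0, 1], [[0, 0, 4], 0, 1], [[0.4, 2, 2.4], 0, 1], [[0.9, 4, 0], 0, 1], [[1, 4.6, 0], 0, 1], [[1, 4.6, 0], 0, 1], [[1, 4.6, 0], 0, 1], [[1, 4.6, 0], 0, 1], [[0.9, 3.6, 0], 0, 1], [[0.5, 2.2, -0.5], 0, 1], [[0, 0.5, -1.5], 0, 1], [[0, 0, -1.5], 0, 1], [[0, 0, -1], 0, 1], [[0, 0, 0], 0, 1], [[0, 0, 0], 0, 1]]}}

```text
t: 17.68
eef_pos: [0.5641, -0.1173, 0.1925]
tool_rot: [0.0, -0.01, 1.0, -0.0]
force: [0.4, -0.6, -3.4]
width: 0.0324
```

```bash
python3 - <<'E'
from h import *
st(); c,im=snap('wrist','w13')
E
```

```text
t 17.68 tcp [ 0.5641 -0.1173  0.1925] yangle 91.1 F [ 0.4 -0.6 -3.4] M [-0.    0.01  0.  ] w 0.0324 q [-0.25  0.09  1.84 -0.    1.22 -1.84]
```

View pics/w13.png

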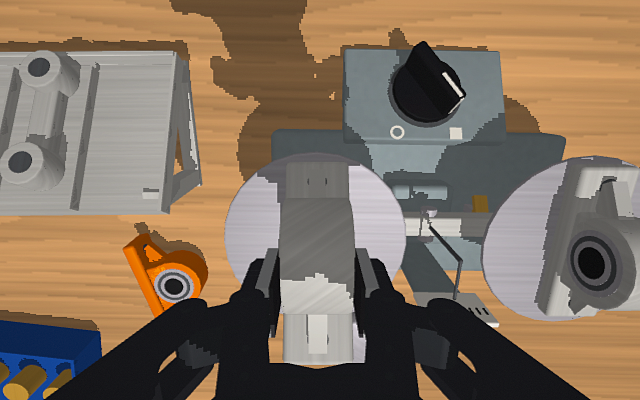

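Emit:
{"name": "send_rows", "arguments": {"moves": [[[0, 0, -0.6], 0, 1], [[0, 0, -0.5], 0, 1], [[0, 0, -0.3], 0, 1], [[0.1, 0, -0.2], 0, 1], [[0.3, 0, -0.17], 0, 1], [[0.31, 0, -0.17], 0, 1]]}}

```text
t: 18.48
eef_pos: [0.5719, -0.1167, 0.1751]
tool_rot: [0.001, -0.01, 1.0, -0.0]
force: [-2.4, 0.9, 8.2]
width: 0.0327
```

Emit:
{"name": "send_rows", "arguments": {"moves": [[[0.3, 0, -0.18], 0, 1], [[0.29, 0, -0.19], 0, 1], [[0.28, 0, -0.21], 0, 1], [[0.28, 0, -0.21], 0, 1]]}}

```text
t: 18.98
eef_pos: [0.5846, -0.1166, 0.168]
tool_rot: [0.002, -0.01, 1.0, -0.0]
force: [0.3, -0.5, 7.3]
width: 0.0326
```

Emit:
{"name": "send_rows", "arguments": {"moves": [[[0.26, 0, -0.23], 0, 1], [[0.26, 0, -0.23], 0, 1], [[0.22, 0, -0.25], 0, 1], [[0.18, 0, -0.25], 0, 1]]}}

```text
t: 19.48
eef_pos: [0.5956, -0.1166, 0.1595]
tool_rot: [0.004, -0.01, 1.0, -0.0]
force: [3.9, 1.3, 10.1]
width: 0.0326
```

```bash
python3 - <<'E'
from h import *
st(); c,im=snap('wrist','w14')
c,i2=snap('scene','s14')
cv2.imwrite('pics/w14z.png',np.hstack([im[100:400,180:460],cv2.resize(i2[140:260,270:370],(300,300),interpolation=cv2.INTER_CUBIC)]))
E
```

```text
t 19.48 tcp [ 0.5956 -0.1166  0.1595] yangle 91.16 F [ 3.9  1.3 10.1] M [ 0.32  0.12 -0.03] w 0.0326 q [-0.24  0.16  1.81  0.    1.16 -1.83]
```

View pics/w14z.png

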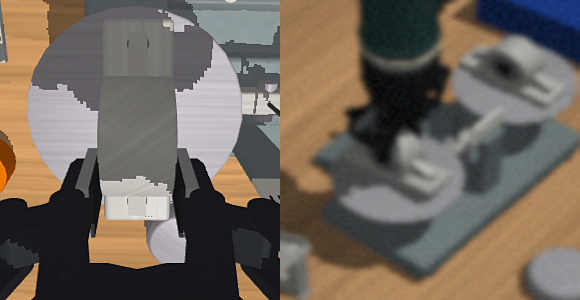

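Emit:
{"name": "send_rows", "arguments": {"moves": [[[0.05, 0, -0.25], 0, 1], [[0, 0, -0.25], 0, 1], [[0, 0, -0.2], 0, 1], [[0, 0, -0.15], 0, 1]]}}

```text
t: 20.08
eef_pos: [0.6004, -0.1167, 0.1541]
tool_rot: [0.009, -0.01, 1.0, -0.001]
force: [8.9, 3.1, 16.5]
width: 0.0331
```

```bash
python3 - <<'E'
from h import *
st(); c,im=snap('wrist','w15')
cv2.imwrite('pics/w15z.png',cv2.resize(im[90:330,240:390],None,fx=2.4,fy=2.4,interpolation=cv2.INTER_CUBIC))
E
```

```text
t 20.07 tcp [ 0.6004 -0.1167  0.1541] yangle 91.13 F [ 8.9  3.1 16.5] M [ 0.56 -0.74 -0.13] w 0.0331 q [-0.23  0.17  1.82  0.    1.14 -1.83]
```

View pics/w15z.png

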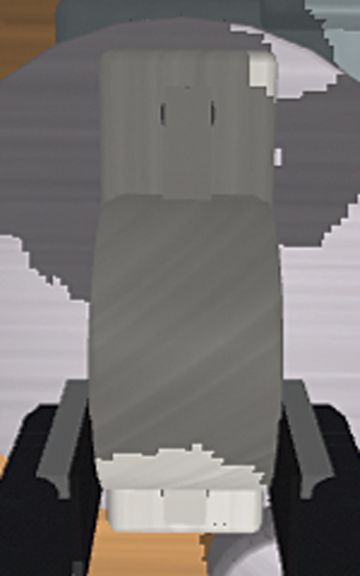

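```bash
python3 - <<'E'
from h import *
c,im=load('w15')
print(onz(c,283,111.3,.146),onz(c,355,111.3,.146),onz(c,285,311,.146),onz(c,349.5,311,.146))
E
```

```text
[ 0.53003757 -0.13528546  0.146     ] [ 0.52930471 -0.09820606  0.146     ] [ 0.65264299 -0.13566008  0.146     ] [ 0.65182944 -0.09465744  0.146     ]
```

Emit:
{"name": "send_rows", "arguments": {"moves": [[[0, 0, -0.1], 0, 1], [[0.1, 0, 0.1], 0, 1], [[0, 0, 0], 0, 0.6], [[0, 0, 0], 0, 0.5], [[0, 0, 0], 0, 0.4], [[0, 0, 0], 0, 0.4]]}}

```text
t: 20.88
eef_pos: [0.5925, -0.1166, 0.146]
tool_rot: [-0.001, -0.01, 1.0, 0.0]
force: [-0.8, -0.3, -0.3]
width: 0.0512
```

Emit:
{"name": "send_rows", "arguments": {"moves": [[[0, 0, 2], 0, 0.4], [[0, 0, 4], 0, 0.4], [[0, 0, 5], 0, 0.4], [[-2, 1, 4], 0, 0.6], [[-5, 3, 0], 0, 0.8], [[-5, 3, 0], 0, 1], [[-5, 3, 0], 0, 1], [[0, 0, 0], 0, 1]]}}

```text
t: 21.88
eef_pos: [0.4208, -0.0152, 0.2986]
tool_rot: [0.001, -0.011, 1.0, 0.0]
force: [0.1, -0.1, -0.4]
width: 0.0002
```

```bash
python3 - <<'E'
from h import *
st(); c,im=snap('wrist','w16'); c,i2=snap('scene','s16')
cv2.imwrite('pics/s16z.png',cv2.resize(i2[140:260,270:390],None,fx=4,fy=4,interpolation=cv2.INTER_CUBIC))
E
```

```text
t 21.88 tcp [ 0.4208 -0.0152  0.2986] yangle 91.28 F [ 0.1 -0.1 -0.4] M [-0.04 -0.03 -0.05] w 0.0002 q [-0.1  -0.28  1.98  0.    1.44 -1.69]
```

View pics/w16.png

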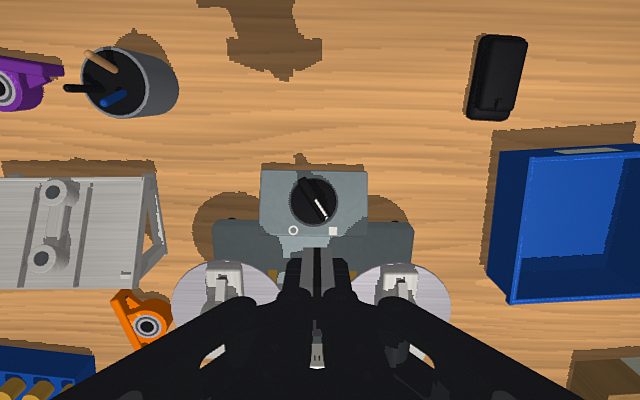

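View pics/s16z.png

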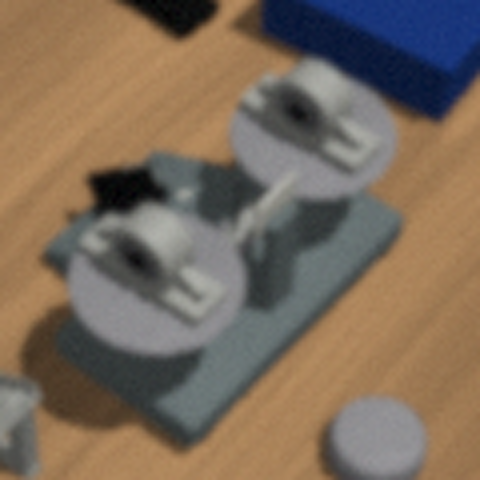

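```bash
python3 - <<'E'
from h import *
rows=[]
for n,(x0,y0,x1,y1) in {'w16':(280,165,350,240),'w5':(165,35,255,140),'w13':(385,40,475,140),'w1':(405,140,470,205)}.items():
    c,im=load(n); rows.append(cv2.resize(im[y0:y1,x0:x1],(380,290),interpolation=cv2.INTER_CUBIC)); print(n,x0,y0,380/(x1-x0),290/(y1-y0))
cv2.imwrite('pics/kn.png',np.vstack([np.hstack(rows[:2]),np.hstack(rows[2:])]))
E
```

```text
w16 280 165 5.428571428571429 3.8666666666666667
w5 165 35 4.222222222222222 2.761904761904762
w13 385 40 4.222222222222222 2.9
w1 405 140 5.846153846153846 4.461538461538462
```

View pics/kn.png

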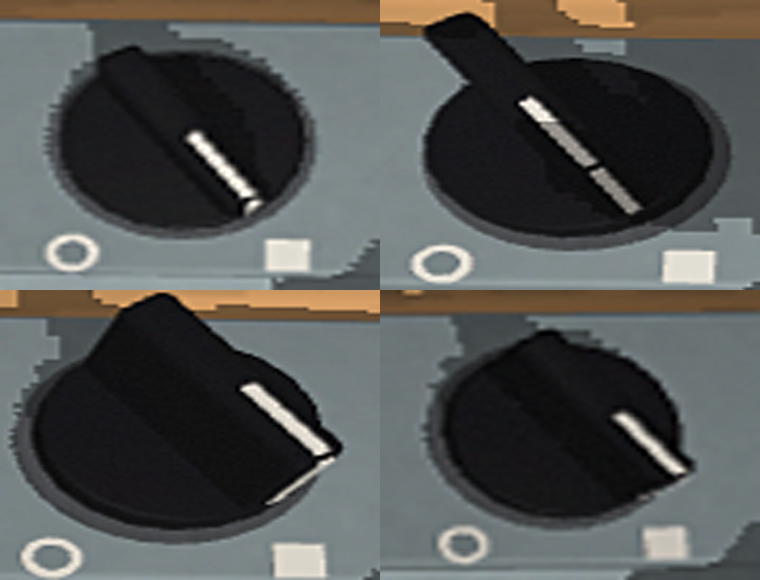

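```bash
python3 - <<'E'
from h import *
cs={n:load(n)[0] for n in('w16','w5','w13','w1')}
L={'inner':dict(w16=(315.4,199.65),w5=(199.3,71.9),w13=(443.5,73.8),w1=(445.9,167.6)),
'outer':dict(w16=(326.05,216.7),w5=(215.9,95.8),w13=(462.7,95.9),w1=(456.7,180.8)),
'ring':dict(w16=(280+73/5.4286,165+253/3.867),w5=(165+63/4.222,35+264/2.762),w13=(385+51/4.222,40+268/2.9),w1=(405+82/5.846,140+255/4.4615)),
'square':dict(w16=(280+288/5.4286,165+256/3.867),w5=(165+309/4.222,35+267/2.762),w13=(385+300/4.222,40+271/2.9),w1=(405+286/5.846,140+254/4.4615))}
for k,d in L.items():
    X=tri([(cs[n],*p) for n,p in d.items()]); print(k,X.round(4),[ (proj(cs[n],X)-p).round(1) for n,p in d.items()])
a=np.radians(27)
E
```

```text
inner [ 0.4659 -0.0155  0.0763] [array([-0.2,  0.2]), array([ 0.4, -0.1]), array([ 0.5, -0.4]), array([-0.3,  0.1])]
outer [ 0.4838 -0.0013  0.0857] [array([ 0.3, -0.6]), array([-0.6, -0.7]), array([0.2, 1. ]), array([-0.2,  0.4])]
ring [ 0.5156 -0.0443  0.058 ] [array([-0.2, -0.1]), array([-0. ,  0.3]), array([0.4, 0.2]), array([-0. , -0.2])]
square [0.5154 0.0093 0.0588] [array([-0.2,  0. ]), array([0.1, 0.2]), array([0.4, 0.2]), array([-0.1, -0.2])]
```

Emit:
{"name": "send_rows", "arguments": {"moves": [[[0.9, -2.5, -3], 0, 1], [[1, -2.6, -4], 0, 1], [[0, 0, -5], 0, 1], [[0, 0, -4], 0, 1], [[0, 0, -3.5], 0, 1], [[0, 0, -3], 0, 1], [[0, 0, -1.5], 0, 1], [[0, 0, -0.7], 0, 1], [[0, 0, 0], 0, 1]]}}

```text
t: 23.1
eef_pos: [0.443, -0.0679, 0.0502]
tool_rot: [0.0, -0.01, 1.0, -0.0]
force: [0.1, 0.7, -0.7]
width: 0.0001
```

```bash
python3 - <<'E'
from h import *
st(); c,im=snap('wrist','w17'); c,i2=snap('top','t17')
cv2.imwrite('pics/t17z.png',cv2.resize(i2[150:260,240:380],None,fx=5,fy=5,interpolation=cv2.INTER_CUBIC))
E
```

```text
t 23.1 tcp [ 0.443  -0.0679  0.0502] yangle 91.14 F [ 0.1  0.7 -0.7] M [-0.02  0.04  0.  ] w 0.0001 q [-0.21 -0.01  2.22 -0.    0.93 -1.8 ]
```

View pics/w17.png

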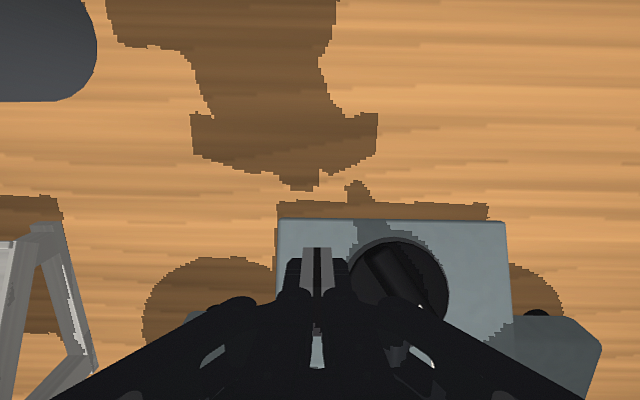

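View pics/t17z.png

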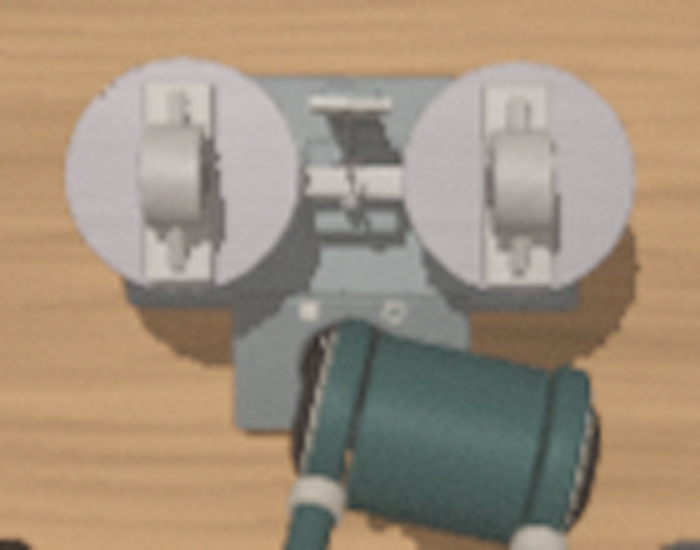

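Emit:
{"name": "send_rows", "arguments": {"moves": [[[0, 0.4, 0], 0, 1], [[0, 0.4, 0], 0, 1], [[0, 0.4, 0], 0, 1], [[0, 0.4, 0], 0, 1]]}}

```text
t: 23.7
eef_pos: [0.4423, -0.0512, 0.05]
tool_rot: [0.0, -0.01, 1.0, -0.0]
force: [-0.8, 0.5, 0.3]
width: 0.0002
```

Emit:
{"name": "send_rows", "arguments": {"moves": [[[0, 0.4, 0], 0, 1], [[0, 0.4, 0], 0, 1], [[0, 0.3, 0], 0, 1], [[0, 0, 0], 0, 1]]}}

```text
t: 24.2
eef_pos: [0.4422, -0.0404, 0.0498]
tool_rot: [-0.0, -0.01, 1.0, -0.0]
force: [-0.8, -0.0, 0.0]
width: -0.0
```

```bash
python3 - <<'E'
from h import *
st(); c,im=snap('wrist','w18')
cv2.imwrite('pics/w18z.png',cv2.resize(im[180:400,240:540],None,fx=2.5,fy=2.5))
E
```

```text
t 24.2 tcp [ 0.4422 -0.0404  0.0498] yangle 91.18 F [-0.8 -0.   0. ] M [-0.02  0.02  0.01] w -0.0 q [-0.15 -0.02  2.23 -0.    0.93 -1.74]
```

View pics/w18z.png

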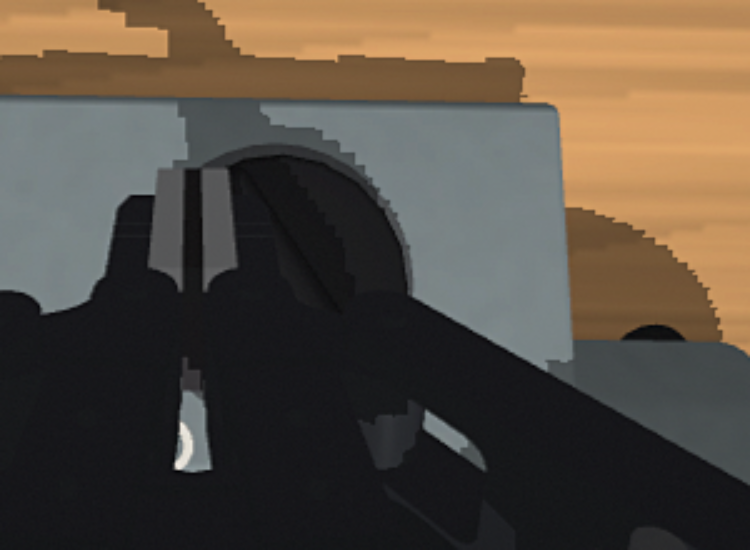

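Emit:
{"name": "send_rows", "arguments": {"moves": [[[0, 0.4, 0], 0, 1], [[0, 0.4, 0], 0, 1], [[0, 0.2, 0], 0, 1]]}}

```text
t: 24.62
eef_pos: [0.4423, -0.0304, 0.0499]
tool_rot: [-0.0, -0.01, 1.0, 0.0]
force: [1.2, -0.5, -0.2]
width: -0.0
```

Emit:
{"name": "send_rows", "arguments": {"moves": [[[0, 0.3, 0], 0, 1], [[0, 0.2, 0], 0, 1], [[0, 0, 0], 0, 1]]}}

```text
t: 25.0
eef_pos: [0.4423, -0.0255, 0.0499]
tool_rot: [0.0, -0.01, 1.0, -0.0]
force: [-0.4, 0.8, -0.1]
width: 0.0002
```

```bash
python3 - <<'E'
from h import *
st(); c,im=snap('wrist','w19')
cv2.imwrite('pics/w19z.png',cv2.resize(im[180:400,240:540],None,fx=2.5,fy=2.5))
E
```

```text
t 25.0 tcp [ 0.4423 -0.0255  0.0499] yangle 91.18 F [-0.4  0.8 -0.1] M [ 0.06 -0.01 -0.03] w 0.0002 q [-0.11 -0.02  2.23 -0.    0.93 -1.71]
```

View pics/w19z.png

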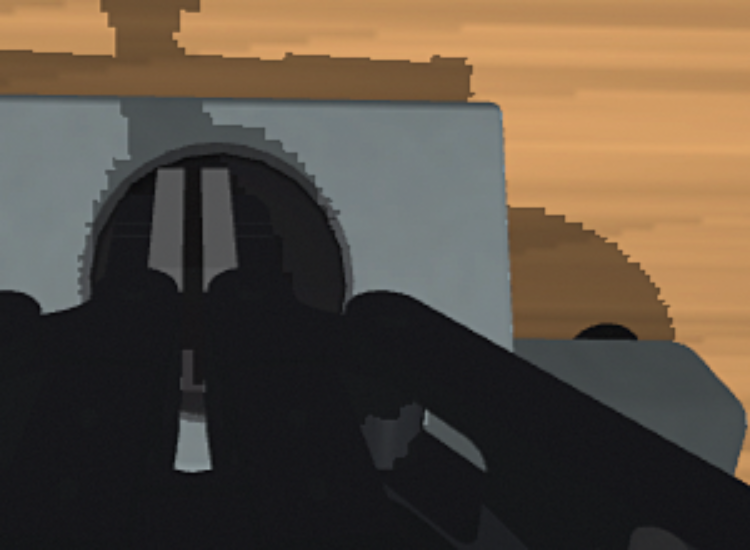

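```bash
python3 - <<'E'
from h import *
c,i2=snap('scene','s19')
cv2.imwrite('pics/s19z.png',cv2.resize(i2[140:260,270:390],None,fx=4,fy=4,interpolation=cv2.INTER_CUBIC))
E
```

```text
(no output)
```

View pics/s19z.png

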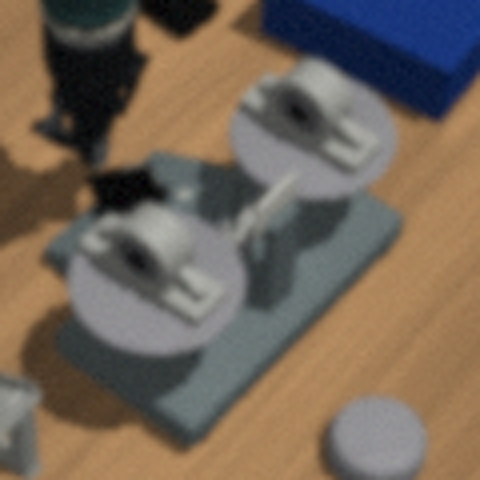

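```bash
python3 - <<'E'
from h import *
c,i2=load('s19')
for X in [(.4423,-.0255,.05),(.440,-.035,.063),(.4838,-.0013,.0857),(.462,-.0185,.0743)]: print(((proj(c,X)-[270,140])*4).round(0))
c=load('w19')[0]
for X in [(.4423,-.0255,.05),(.440,-.035,.063),(.4838,-.0013,.0857),(.462,-.0185,.0743),(.4752,-.0185,.0485),(.4658,.0245,.0)]: print(((proj(c,X)-[240,180])*2.5).round(0))
c=load('w1')[0]
for X in [(.440,-.035,.063),(.462,-.0185,.0743)]: print(proj(c,X))
E
```

```text
[ 95. 177.]
[ 86. 172.]
[150. 158.]
[117. 166.]
[191. 157.]
[145. 173.]
[309. 427.]
[223. 297.]
[217. 281.]
[360. 161.]
[430.88689946 148.52702781]
[443.36453508 164.75945257]
```

```bash
python3 - <<'E'
from h import *
o=[]
for n in('w17','w18','w19'):
    c,im=load(n); a=im[220:330,280:450] if n!='w17' else im[220:330,280:450]
    p=proj(c,(.440,-.035,.063))-[280,220]
    a=np.clip(a.astype(float)*5,0,255).astype(np.uint8); a=cv2.resize(a,None,fx=4,fy=4,interpolation=cv2.INTER_CUBIC)[:400]; o.append(a[:, :]); print(p*4)
cv2.imwrite('pics/enh.png',cv2.resize(np.vstack(o),None,fx=.6,fy=.5))
E
```

```text
[398.34377925 115.53948703]
[187.54159332 118.45514065]
[ 72.77148273 116.14332277]
```

View pics/enh.png

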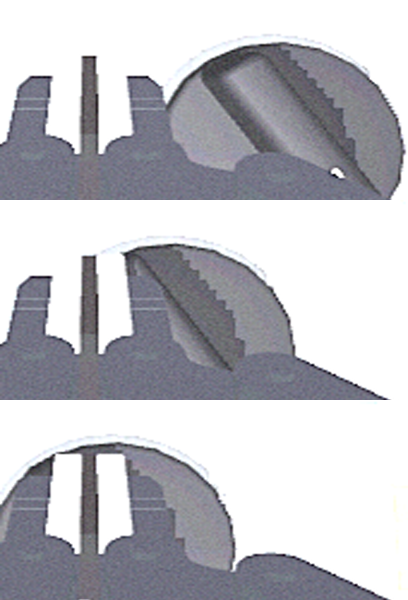

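```bash
python3 - <<'E'
from h import *
c=load('w17')[0]
for z in(.05,.055,.06,.065): print(z,onz(c,373.7,257.5,z).round(4))
s=[]
for n,(x0,y0,x1,y1) in {'w16':(280,165,350,240),'w5':(165,35,255,140),'w13':(385,40,475,140),'w17':(340,220,460,330)}.items():
    c,im=load(n); a=np.clip(im[y0:y1,x0:x1].astype(float)*4,0,255).astype(np.uint8); s.append(cv2.resize(a,(390,290),interpolation=cv2.INTER_CUBIC)); print(n,390/(x1-x0),290/(y1-y0))
cv2.imwrite('pics/kn2.png',np.vstack([np.hstack(s[:2]),np.hstack(s[2:])]))
E
```

```text
0.05 [ 0.4518 -0.035   0.05  ]
0.055 [ 0.4492 -0.0361  0.055 ]
0.06 [ 0.4466 -0.0371  0.06  ]
0.065 [ 0.444  -0.0381  0.065 ]
w16 5.571428571428571 3.8666666666666667
w5 4.333333333333333 2.761904761904762
w13 4.333333333333333 2.9
w17 3.25 2.6363636363636362
```

View pics/kn2.png

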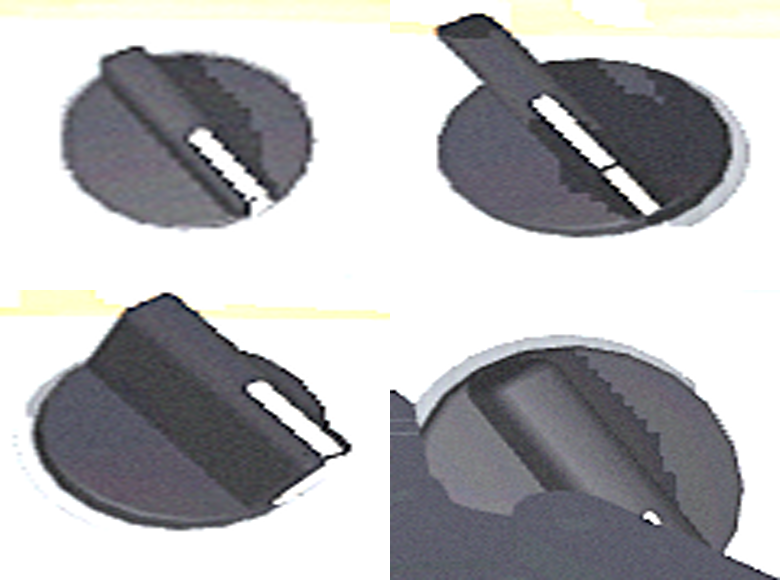

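```bash
python3 - <<'E'
from h import *
L={'l':dict(w16=(298.5,180),w5=(175.8,45.1),w13=(413.8,46.9),w17=(364.6,256)),
'r':dict(w16=(305.7,177.9),w5=(187.4,41.5),w13=(423.1,41.7),w17=(389.2,246.5))}
cs={n:load(n)[0] for n in('w16','w5','w13','w17')}
for k,d in L.items():
    X=tri([(cs[n],*p) for n,p in d.items()]); print(k,X.round(4),[ (proj(cs[n],X)-p).round(1) for n,p in d.items()])
E
```

```text
l [ 0.4448 -0.0391  0.0608] [array([-1.4,  0.1]), array([-0.2,  0.6]), array([-1.4,  0.2]), array([ 5.8, -0.9])]
r [ 0.441  -0.0292  0.059 ] [array([-0.7, -0.9]), array([ 0.3, -0.2]), array([1., 1.]), array([-0.4,  1. ])]
```

```bash
python3 - <<'E'
from h import *
c=load('w19')[0]; s=load('s19')[0]
print(c['C'])
for dx in(-.011,0):
  for h in(0,.005,.01,.015,.02): print(dx,h,((proj(c,(.4423+dx,-.0255,.05+h))-[240,180])*2.5).round(0),((proj(s,(.4423+dx,-.0255,.05+h))-[270,140])*4).round(0))
print('tip half width px for 9,17mm', [((proj(c,(.4423,-.0255+w,.05))-[240,180])*2.5).round(0) for w in(.009,.017)])
E
```

```text
[ 0.3647599  -0.0271481   0.21692736]
-0.011 0 [192. 111.] [ 86. 171.]
-0.011 0.005 [192. 120.] [ 86. 167.]
-0.011 0.01 [192. 129.] [ 86. 163.]
-0.011 0.015 [192. 139.] [ 85. 159.]
-0.011 0.02 [192. 149.] [ 85. 156.]
0 0 [191. 157.] [ 95. 177.]
0 0.005 [191. 167.] [ 95. 173.]
0 0.01 [191. 177.] [ 95. 170.]
0 0.015 [191. 188.] [ 95. 166.]
0 0.02 [191. 199.] [ 95. 162.]
tip half width px for 9,17mm [array([231., 158.]), array([267., 158.])]
```

Emit:
{"name": "send_rows", "arguments": {"moves": [[[0, 0, 1.5], 0, 1], [[0, -2, 0], 0, 1], [[0, -2.2, 0], 0, 1], [[0, 0, -1.5], 0, 1], [[0, 0, -0.8], 0, 1], [[0, 0, -0.7], 0, 1], [[0, 0, 0], 0, 1]]}}

```text
t: 25.98
eef_pos: [0.4413, -0.067, 0.0339]
tool_rot: [-0.001, -0.01, 1.0, 0.0]
force: [-0.7, -0.6, -1.0]
width: 0.0
```

```bash
python3 - <<'E'
from h import *
st(); c,im=snap('wrist','w20')
a=np.clip(im[200:400,240:480].astype(float)*3,0,255).astype(np.uint8)
cv2.imwrite('pics/w20z.png',cv2.resize(a,None,fx=3,fy=2.9))
E
```

```text
t 25.98 tcp [ 0.4413 -0.067   0.0339] yangle 91.2 F [-0.7 -0.6 -1. ] M [-0.04  0.03 -0.02] w 0.0 q [-0.21  0.01  2.24  0.    0.89 -1.8 ]
```

View pics/w20z.png

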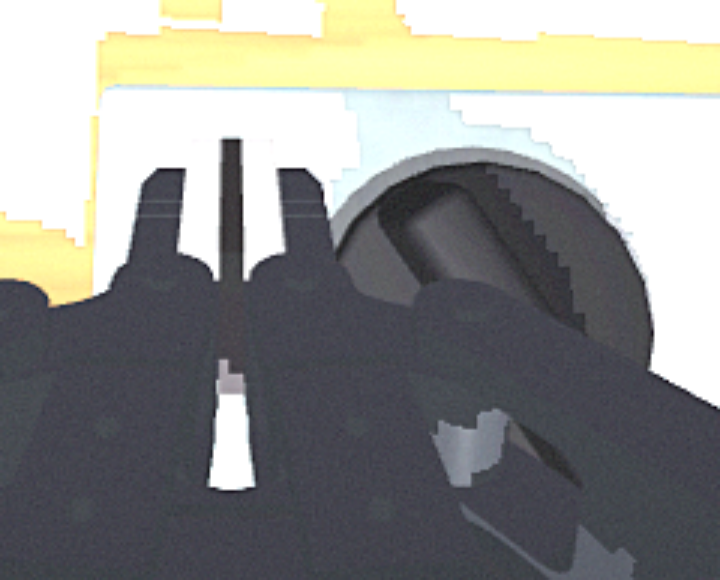

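Emit:
{"name": "send_rows", "arguments": {"moves": [[[0, 0.5, 0], 0, 1], [[0, 0.5, 0], 0, 1], [[0, 0.5, 0], 0, 1], [[0, 0.4, 0], 0, 1]]}}

```text
t: 26.52
eef_pos: [0.4424, -0.0484, 0.0351]
tool_rot: [0.0, -0.01, 1.0, -0.0]
force: [-0.7, -2.8, 1.0]
width: -0.0002
```

Emit:
{"name": "send_rows", "arguments": {"moves": [[[0, 0.4, 0], 0, 1], [[0, 0.4, 0], 0, 1]]}}

```text
t: 26.78
eef_pos: [0.4403, -0.0432, 0.0345]
tool_rot: [-0.002, -0.012, 1.0, -0.003]
force: [-6.5, -16.8, 0.4]
width: 0.0
```

Emit:
{"name": "send_rows", "arguments": {"moves": [[[0, 0.4, 0], 0, 1], [[0, 0.4, 0], 0, 1]]}}

```text
t: 27.02
eef_pos: [0.4373, -0.0353, 0.0331]
tool_rot: [-0.005, -0.011, 1.0, -0.003]
force: [-9.6, -11.9, 0.8]
width: -0.0003
```

```bash
python3 - <<'E'
from h import *
st(); c,im=snap('wrist','w21')
a=np.clip(im[200:400,240:480].astype(float)*3,0,255).astype(np.uint8)
cv2.imwrite('pics/w21z.png',cv2.resize(a,None,fx=3,fy=2.9))
E
```

```text
t 27.02 tcp [ 0.4373 -0.0353  0.0331] yangle 91.31 F [ -9.6 -11.9   0.8] M [-2.12  1.42  0.03] w -0.0003 q [-0.13  0.01  2.25 -0.01  0.9  -1.72]
```

View pics/w21z.png

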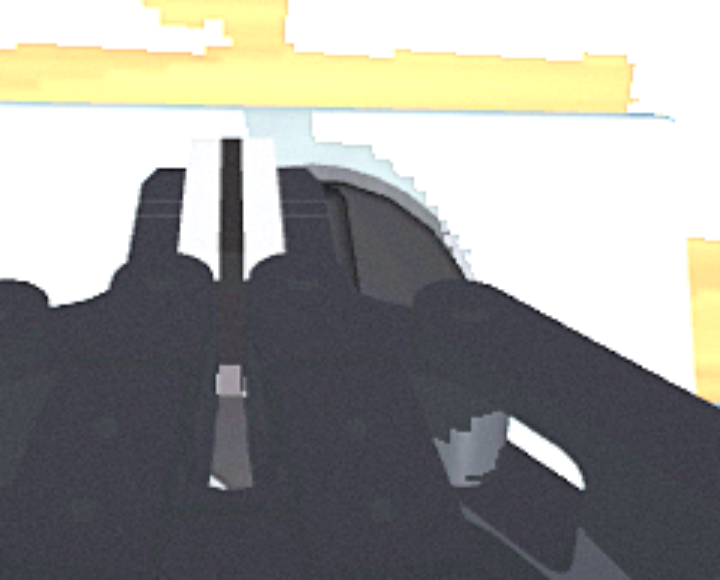

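Emit:
{"name": "send_rows", "arguments": {"moves": [[[0, 0, 0.4], 0, 1], [[0, 0.3, 0.2], 0, 1]]}}

```text
t: 27.32
eef_pos: [0.4413, -0.0314, 0.0401]
tool_rot: [-0.001, -0.011, 1.0, -0.002]
force: [-0.2, -12.2, -8.8]
width: 0.0001
```

Emit:
{"name": "send_rows", "arguments": {"moves": [[[0.1, 0.4, 0], 0, 1], [[0.1, 0.4, 0], 0, 1]]}}

```text
t: 27.58
eef_pos: [0.4405, -0.0228, 0.0395]
tool_rot: [-0.004, -0.011, 1.0, -0.001]
force: [-7.3, -7.7, 0.0]
width: 0.0002
```

```bash
python3 - <<'E'
from h import *
st(); c,im=snap('wrist','w22')
a=np.clip(im[200:400,200:440].astype(float)*3,0,255).astype(np.uint8)
cv2.imwrite('pics/w22z.png',cv2.resize(a,None,fx=3,fy=2.9))
c,i2=snap('scene','s22')
cv2.imwrite('pics/s22z.png',cv2.resize(i2[140:260,270:390],None,fx=4,fy=4,interpolation=cv2.INTER_CUBIC))
E
```

```text
t 27.57 tcp [ 0.4405 -0.0228  0.0395] yangle 91.22 F [-7.3 -7.7  0. ] M [-1.36  1.29 -0.  ] w 0.0002 q [-0.11 -0.    2.24 -0.    0.91 -1.69]
```

View pics/w22z.png

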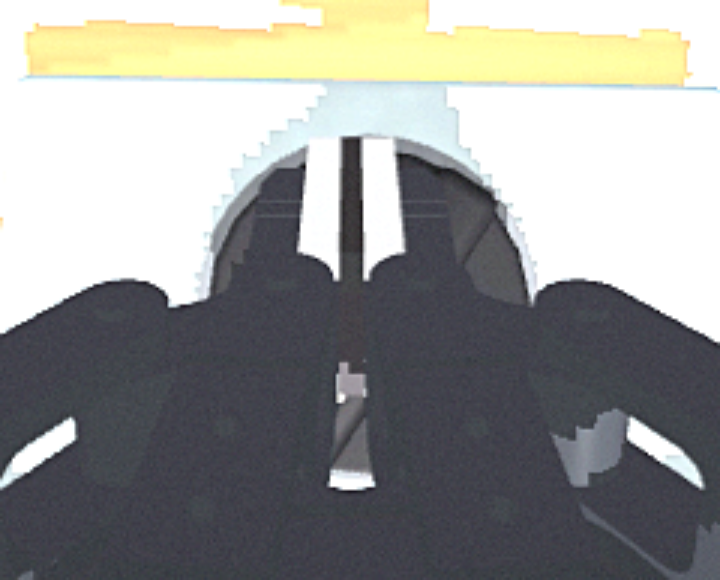

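View pics/s22z.png

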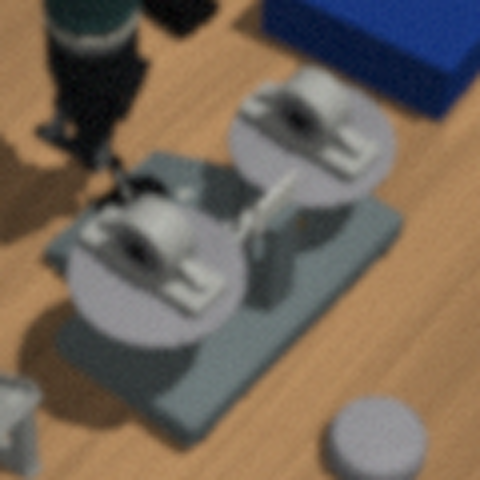

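Emit:
{"name": "send_rows", "arguments": {"moves": [[[0, 0.2, 0], 0, 1], [[0, -0.6, 0], 0, 1], [[-0.5, 0, 1], 0, 1], [[0, 0, 3], 0, 1], [[0, 0, 4], 0, 1], [[-1, 0, 4], 0, 1], [[0, 0, 4], 0, 1], [[0, 0, 0], 0, 1]]}}

```text
t: 28.68
eef_pos: [0.4328, -0.0254, 0.2064]
tool_rot: [0.005, -0.01, 1.0, -0.0]
force: [0.3, -0.5, -0.6]
width: -0.0
```

```bash
python3 - <<'E'
from h import *
st(); c,im=snap('wrist','w23')
c,i2=snap('scene','s23')
cv2.imwrite('pics/s23z.png',np.hstack([cv2.resize(i2[140:260,270:390],None,fx=3.3,fy=3.3,interpolation=cv2.INTER_CUBIC),cv2.resize(im[150:350,200:400],None,fx=1.98,fy=1.98)]))
E
```

```text
t 28.68 tcp [ 0.4328 -0.0254  0.2064] yangle 91.17 F [ 0.3 -0.5 -0.6] M [-0.04 -0.03 -0.02] w -0.0 q [-0.12 -0.22  2.1   0.    1.25 -1.71]
```

View pics/s23z.png

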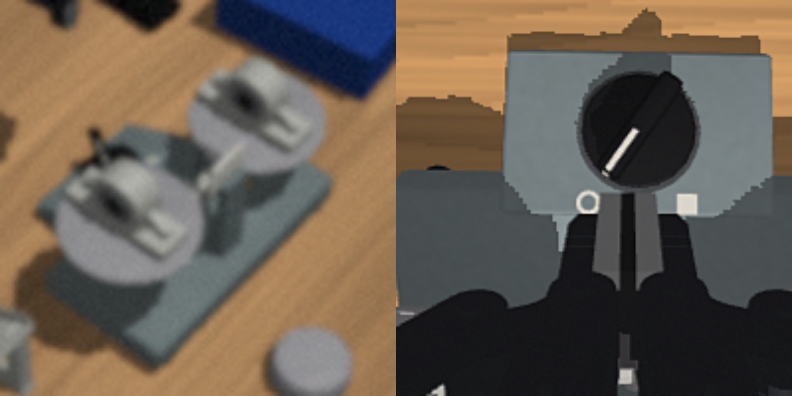

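```bash
python3 - <<'E'
from h import *
c,a=load('s16'); c,b=load('s23')
for n,X in (('L',(.5916,.0816,.15)),('R',(.592,-.118,.15))):
    p=proj(c,X).round().astype(int); q=proj(c,np.array(X)-[0,0,.013])-proj(c,X)
    A=a[p[1]-14:p[1]+15,p[0]-17:p[0]+18]; B=b[p[1]-14:p[1]+15,p[0]-17:p[0]+18]
    print(n,cv2.phaseCorrelate(cv2.cvtColor(A,6).astype(np.float32),cv2.cvtColor(B,6).astype(np.float32),cv2.createHanningWindow((35,29),cv2.CV_32F)),'13mm sink =',q)
E
```

```text
L ((-0.7455704363966618, 1.9801805655833125), 0.7550317119669031) 13mm sink = [-0.24812612  2.61589569]
R ((0.48350934230981935, -2.5313504842084775), 0.7351892250555533) 13mm sink = [1.85471236e-03 2.53461214e+00]
```

Emit:
{"name": "send_rows", "arguments": {"moves": [[[0.4, 2.8, 0], 0, 1], [[0.4, 2.8, 0], 0, 1], [[0, 0, -5], 0, 1], [[0, 0, -5], 0, 1], [[0, 0, -4], 0, 1], [[0, 0, -2], 0, 1], [[0, 0, -1], 0, 1], [[0, 0, 0], 0, 1]]}}

```text
t: 29.78
eef_pos: [0.4361, 0.0305, 0.0299]
tool_rot: [-0.001, -0.01, 1.0, 0.0]
force: [0.4, -0.3, 0.6]
width: 0.0002
```

Emit:
{"name": "send_rows", "arguments": {"moves": [[[0, -0.5, 0], 0, 1], [[0, -0.5, 0], 0, 1], [[0, -0.5, 0], 0, 1], [[0, -0.4, 0], 0, 1]]}}

```text
t: 30.28
eef_pos: [0.4374, 0.0126, 0.0313]
tool_rot: [0.0, -0.009, 1.0, 0.002]
force: [-1.8, 10.4, 0.1]
width: 0.0003
```

Emit:
{"name": "send_rows", "arguments": {"moves": [[[0, -0.4, 0], 0, 1], [[0, -0.4, 0], 0, 1], [[0, -0.4, 0], 0, 1]]}}

```text
t: 30.65
eef_pos: [0.4328, 0.0023, 0.0292]
tool_rot: [-0.004, -0.009, 1.0, 0.003]
force: [-4.7, 9.1, 0.2]
width: -0.0
```

Emit:
{"name": "send_rows", "arguments": {"moves": [[[0, -0.4, 0.2], 0, 1], [[0, -0.4, 0.2], 0, 1]]}}

```text
t: 30.9
eef_pos: [0.4347, -0.0071, 0.0336]
tool_rot: [-0.002, -0.01, 1.0, 0.002]
force: [-0.9, 7.1, -5.0]
width: 0.0
```

Emit:
{"name": "send_rows", "arguments": {"moves": [[[0.1, -0.4, 0.1], 0, 1], [[0.2, -0.4, 0.1], 0, 1], [[0.1, -0.3, 0], 0, 1]]}}

```text
t: 31.28
eef_pos: [0.4359, -0.0185, 0.0347]
tool_rot: [-0.005, -0.01, 1.0, 0.001]
force: [-9.0, 6.9, -0.4]
width: 0.0
```

```bash
python3 - <<'E'
from h import *
st(); c,im=snap('wrist','w24')
a=np.clip(im[200:400,200:440].astype(float)*3,0,255).astype(np.uint8)
cv2.imwrite('pics/w24z.png',cv2.resize(a,None,fx=2.5,fy=2.5))
E
```

```text
t 31.27 tcp [ 0.4359 -0.0185  0.0347] yangle 91.11 F [-9.   6.9 -0.4] M [1.25 1.41 0.04] w 0.0 q [-0.1  -0.    2.25  0.    0.9  -1.69]
```

View pics/w24z.png

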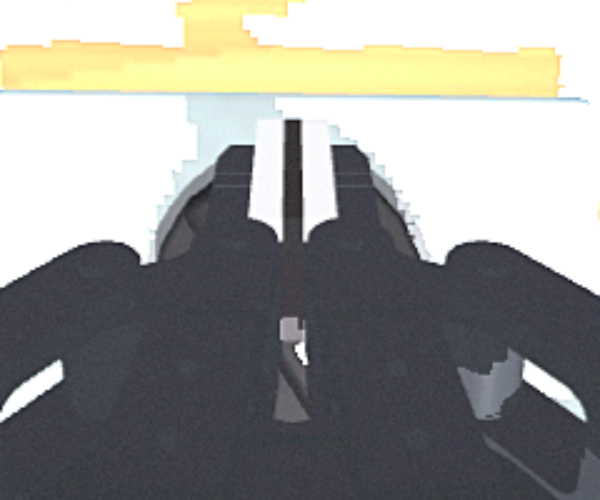

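Emit:
{"name": "send_rows", "arguments": {"moves": [[[0.1, -0.4, 0.1], 0, 1], [[0, 0, 0], 0, 1], [[0, 0.6, 0], 0, 1], [[-0.5, 0, 1], 0, 1], [[0, 0, 3], 0, 1], [[0, 0, 4], 0, 1], [[-1, 0, 4], 0, 1], [[0, 0, 4], 0, 1], [[0, 0, 0], 0, 1]]}}

```text
t: 32.45
eef_pos: [0.4309, -0.0186, 0.2036]
tool_rot: [0.006, -0.01, 1.0, -0.001]
force: [0.0, -0.3, 0.0]
width: -0.0003
```

```bash
python3 - <<'E'
from h import *
st(); c,im=snap('wrist','w25')
c,i2=snap('scene','s25')
cv2.imwrite('pics/s25z.png',np.hstack([cv2.resize(i2[140:260,270:390],None,fx=3.3,fy=3.3,interpolation=cv2.INTER_CUBIC),cv2.resize(im[150:350,200:400],None,fx=1.98,fy=1.98)]))
a=load('s16')[1];b=i2
for n,X in (('L',(.5916,.0816,.15)),('R',(.592,-.118,.15))):
    p=proj(c,X).round().astype(int)
    A=a[p[1]-14:p[1]+15,p[0]-17:p[0]+18]; B=b[p[1]-14:p[1]+15,p[0]-17:p[0]+18]
    print(n,cv2.phaseCorrelate(cv2.cvtColor(A,6).astype(np.float32),cv2.cvtColor(B,6).astype(np.float32),cv2.createHanningWindow((35,29),cv2.CV_32F)))
E
```

```text
t 32.45 tcp [ 0.4309 -0.0186  0.2036] yangle 91.13 F [ 0.  -0.3  0. ] M [ 0.01  0.01 -0.01] w -0.0003 q [-0.1  -0.22  2.1  -0.    1.25 -1.69]
L ((0.007343844674320366, 0.008820268841066792), 1.093657382329305)
R ((0.01288834245076842, -0.058528387042944274), 1.0763653446126866)
```

View pics/s25z.png

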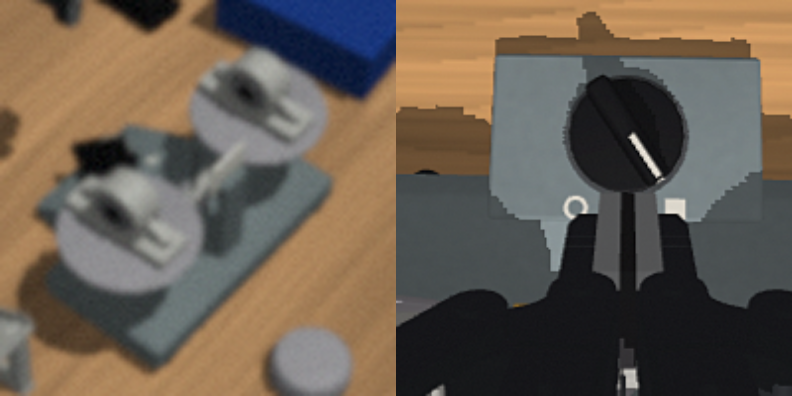

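```bash
python3 - <<'E'
from h import *
c,im=load('w25'); print(proj(c,(.4838,-.0013,.0857)),proj(c,(.4659,-.0155,.0763)))
cv2.imwrite('pics/k25.png',cv2.resize(im[205:250,300:345],None,fx=8,fy=8,interpolation=cv2.INTER_CUBIC))
# bin from top view
c,im=load('t11'); g=cv2.cvtColor(im,cv2.COLOR_BGR2HSV)
m=((g[:,:,0]>100)&(g[:,:,0]<125)&(g[:,:,1]>120)).astype(np.uint8)
m[:, :150]=0; m[:,240:]=0; m[:170]=0; m[260:]=0
k=max(cv2.findContours(m,0,1)[0],key=cv2.contourArea); q=cv2.minAreaRect(k); print(q)
b=cv2.boxPoints(q)
for p in cv2.approxPolyDP(k,8,True)[:,0]: print(p,onz(c,*p,.075).round(4))
E
```

```text
[333.53929817 239.68045255] [319.04291404 218.37158556]
((190.4800567626953, 214.401123046875), (66.1777572631836, 64.80856323242188), 86.72950744628906)
[220 184] [0.5949 0.2596 0.075 ]
[171 195] [0.5586 0.4088 0.075 ]
[173 246] [0.4025 0.3959 0.075 ]
[164 248] [0.3962 0.4229 0.075 ]
[159 186] [0.586  0.4469 0.075 ]
[208 181] [0.6037 0.2969 0.075 ]
[158 184] [0.5921 0.4502 0.075 ]
[160 249] [0.393  0.4349 0.075 ]
[224 245] [0.4074 0.241  0.075 ]
```

View pics/k25.png

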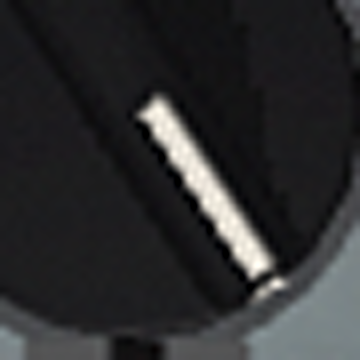

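Emit:
{"name": "send_rows", "arguments": {"moves": [[[0, 0, 5], 0, 0.7], [[1.5, 1, 5], 0, 0.4], [[4, 2.5, 0], 0, 0.4], [[4.5, 2.8, 0], 0, 0.4], [[4, 2.6, 0], 0, 0.4], [[2, 1.2, 0], 0, 0.4], [[0, 0, -5], 0, 0.4], [[0, 0, -3], 0, 0.4], [[0, 0, 0], 0, 0.4], [[0, 0, 0], 0, 0.4]]}}

```text
t: 33.8
eef_pos: [0.5875, 0.0832, 0.2183]
tool_rot: [0.0, -0.01, 1.0, -0.0]
force: [0.0, 0.6, 0.7]
width: 0.0514
```

```bash
python3 - <<'E'
from h import *
st(); c,im=snap('wrist','w26')
E
```

```text
t 33.8 tcp [0.5875 0.0832 0.2183] yangle 91.15 F [0.  0.6 0.7] M [-0.03 -0.05  0.04] w 0.0514 q [ 0.1   0.1   1.77 -0.    1.27 -1.49]
```

View pics/w26.png

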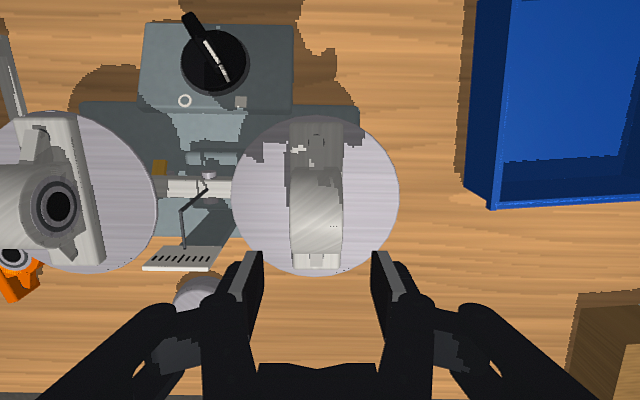

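Emit:
{"name": "send_rows", "arguments": {"moves": [[[0.3, 0, -3], 0, 0.4], [[0.1, 0, -2.5], 0, 0.4], [[0, 0, -1.3], 0, 0.4], [[0, 0, 0], 0, 0.4], [[0, 0, 0], 0, 0.55], [[0, 0, 0], 0, 0.7], [[0, 0, 0], 0, 1], [[0, 0, 0], 0, 1], [[0, 0, 0], 0, 1]]}}

```text
t: 34.98
eef_pos: [0.5924, 0.0833, 0.1511]
tool_rot: [0.001, -0.01, 1.0, -0.0]
force: [1.9, -2.1, 4.6]
width: 0.0328
```

Emit:
{"name": "send_rows", "arguments": {"moves": [[[0, 0, 0.5], 0, 1], [[0, 0, 1], 0, 1], [[0, 0, 2], 0, 1], [[0, 0, 3], 0, 1], [[0, 0, 3], 0, 1], [[0, 0, 0], 0, 1]]}}

```text
t: 35.72
eef_pos: [0.5935, 0.0837, 0.2491]
tool_rot: [0.004, -0.01, 1.0, 0.0]
force: [1.0, -0.8, -5.2]
width: 0.0327
```

```bash
python3 - <<'E'
from h import *
st(); c,im=snap('wrist','w27'); c,i2=snap('scene','s27')
cv2.imwrite('pics/s27z.png',np.hstack([cv2.resize(i2[100:260,270:420],(375,400),interpolation=cv2.INTER_CUBIC),im[:,200:600]]))
E
```

```text
t 35.73 tcp [0.5935 0.0837 0.2491] yangle 91.16 F [ 1.  -0.8 -5.2] M [-0.01 -0.05 -0.04] w 0.0327 q [ 0.1   0.09  1.72  0.    1.32 -1.49]
```

View pics/s27z.png

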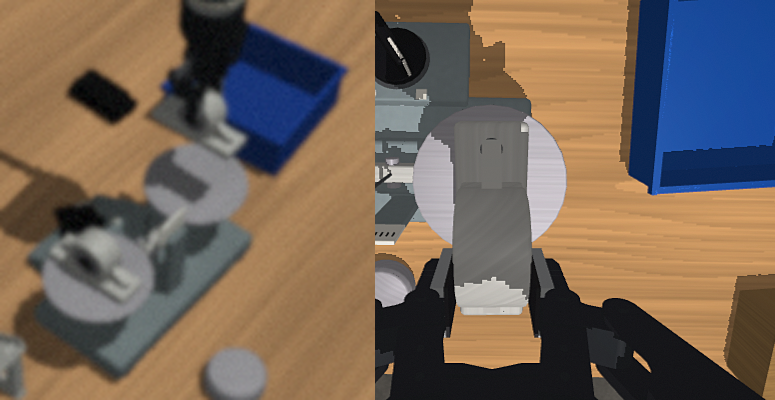

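Emit:
{"name": "send_rows", "arguments": {"moves": [[[-0.5, 1.5, 0], 0, 1], [[-1.5, 4, 0], 0.01, 1], [[-2, 5, 0], 0.01, 1], [[-2, 5, 0], 0.01, 1], [[-1.8, 5, 0], 0.01, 1], [[-1.2, 3.7, 0], 0, 1], [[-0.5, 1.5, -1], 0, 1], [[0, 0, -2], 0, 1], [[0, 0, 0], 0, 1], [[0, 0, 0], 0, 1]]}}

```text
t: 37.08
eef_pos: [0.4965, 0.3389, 0.2141]
tool_rot: [-0.001, -0.029, 1.0, -0.001]
force: [-0.2, -0.8, -4.4]
width: 0.0328
```

```bash
python3 - <<'E'
from h import *
st(); c,im=snap('wrist','w28'); snap('top','t28')
E
```

```text
t 37.08 tcp [0.4965 0.3389 0.2141] yangle 93.35 F [-0.2 -0.8 -4.4] M [ 0.   -0.03 -0.01] w 0.0328 q [ 0.56  0.12  1.76 -0.    1.26 -1.07]
```

View pics/w28.png

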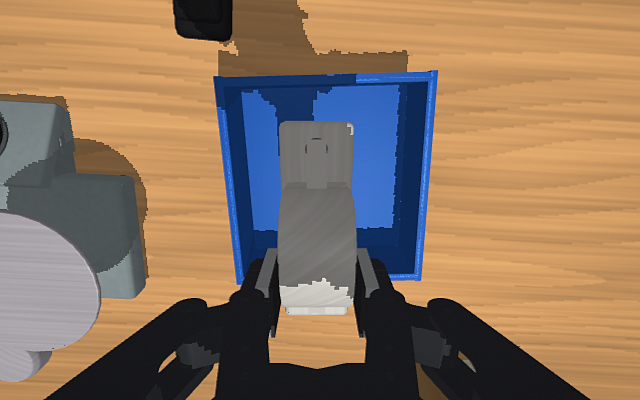

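```bash
python3 - <<'E'
from h import *
c,im=load('w28'); P=np.array([onz(c,*p,.075) for p in [(215,77),(437,71),(421,280),(238,284)]]); print(P.round(4),P.mean(0).round(4)); print(np.linalg.norm(P-np.roll(P,-1,0),axis=1))
E
```

```text
[[0.4068 0.2443 0.075 ]
 [0.3905 0.4385 0.075 ]
 [0.5977 0.4568 0.075 ]
 [0.614  0.2615 0.075 ]] [0.5023 0.3503 0.075 ]
[0.19489742 0.20803081 0.19598938 0.20790509]
```

Emit:
{"name": "send_rows", "arguments": {"moves": [[[0.3, 0.6, -2], 0.013, 1], [[0.3, 0.5, -4], 0.013, 1], [[0, 0, -5], 0, 1], [[0, 0, -4], 0, 1], [[0, 0, -2], 0, 1], [[0, 0, -1], 0, 1], [[0, 0, 0], 0, 1]]}}

```text
t: 38.05
eef_pos: [0.5028, 0.3517, 0.0352]
tool_rot: [0.0, -0.043, 0.999, 0.0]
force: [0.9, -0.3, -3.9]
width: 0.0329
```

Emit:
{"name": "send_rows", "arguments": {"moves": [[[0, 0, -0.4], 0, 1], [[0, 0, -0.2], 0, 1], [[0, 0, 0], 0, 1]]}}

```text
t: 38.42
eef_pos: [0.5025, 0.3516, 0.0294]
tool_rot: [0.0, -0.043, 0.999, 0.0]
force: [-0.5, -0.0, -3.1]
width: 0.0326
```

Emit:
{"name": "send_rows", "arguments": {"moves": [[[0, 0, -0.3], 0, 1], [[0, 0, -0.2], 0, 1], [[0, 0, 0], 0, 1]]}}

```text
t: 38.8
eef_pos: [0.5023, 0.3514, 0.0245]
tool_rot: [-0.0, -0.043, 0.999, -0.0]
force: [-2.6, -2.1, 2.6]
width: 0.0325
```

Emit:
{"name": "send_rows", "arguments": {"moves": [[[0, 0, -0.2], 0, 1], [[0, 0, 0], 0, 1]]}}

```text
t: 39.05
eef_pos: [0.5023, 0.3514, 0.0244]
tool_rot: [-0.0, -0.043, 0.999, -0.0]
force: [-6.9, -3.4, 13.8]
width: 0.0324
```

Emit:
{"name": "send_rows", "arguments": {"moves": [[[0, 0, 0.1], 0, 1], [[0, 0, 0], 0, 0.6], [[0, 0, 0], 0, 0.5], [[0, 0, 0], 0, 0.4], [[0, 0, 0], 0, 0.4], [[0, 0, 2], 0, 0.4], [[0, 0, 4], 0, 0.4], [[0, 0, 5], 0, 0.4], [[-0.5, 0, 5], 0, 0.4], [[-1, 0, 5], 0, 0.4], [[0, 0, 0], 0, 0.4], [[0, 0, 0], 0, 0.4]]}}

```text
t: 40.55
eef_pos: [0.4873, 0.3515, 0.234]
tool_rot: [0.001, -0.043, 0.999, 0.0]
force: [-0.2, 0.8, -1.0]
width: 0.0511
```

```bash
python3 - <<'E'
from h import *
st(); c,im=snap('wrist','w29'); c,i2=snap('scene','s29')
cv2.imwrite('pics/s29z.png',np.hstack([cv2.resize(i2[90:260,260:420],(376,400),interpolation=cv2.INTER_CUBIC),im[:,60:480]]))
a=load('s16')[1]
X=(.592,-.118,.15);p=proj(c,X).round().astype(int)
A=a[p[1]-14:p[1]+15,p[0]-17:p[0]+18]; B=i2[p[1]-14:p[1]+15,p[0]-17:p[0]+18]
print(cv2.phaseCorrelate(cv2.cvtColor(A,6).astype(np.float32),cv2.cvtColor(B,6).astype(np.float32),cv2.createHanningWindow((35,29),cv2.CV_32F)))
E
```

```text
t 40.55 tcp [0.4873 0.3515 0.234 ] yangle 94.95 F [-0.2  0.8 -1. ] M [ 0.04 -0.01  0.03] w 0.0511 q [ 0.58  0.11  1.74 -0.    1.3  -1.07]
((-0.06685634243286742, 0.3053774728468639), 1.0558081304585492)
```

View pics/s29z.png

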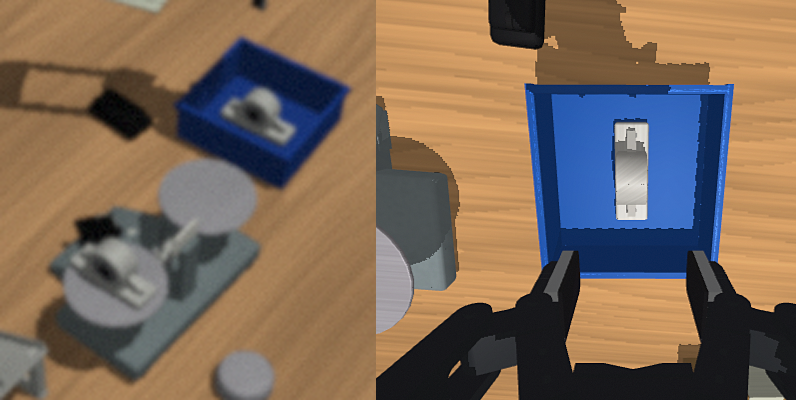

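```bash
python3 - <<'E'
from h import *
c,a=load('s4'); 
c,b=snap('scene','s30'); f=load('s16')[1]
def ph(a,b,X,w=17,h=14):
    p=proj(c,X).round().astype(int); A,B=[cv2.cvtColor(i[p[1]-h:p[1]+h+1,p[0]-w:p[0]+w+1],6).astype(np.float32) for i in(a,b)]
    return cv2.phaseCorrelate(A,B,cv2.createHanningWindow((2*w+1,2*h+1),cv2.CV_32F))
print('L empty s4 vs now',ph(a,b,(.5916,.0816,.132),26,22)); print('R s16 vs now',ph(f,b,(.592,-.118,.16)),ph(f,b,(.592,-.118,.14),24,20))
print('static tin/rack check',ph(f,b,(.774,-.064,.03)))
E
```

```text
L empty s4 vs now ((0.02044952613218598, 0.35915138186179263), 1.2260070216017986)
R s16 vs now ((-0.1110549245733452, 0.1736499520459347), 1.1066953583999917) ((-0.1186674315818621, 0.7605682556872928), 1.1202929144965277)
static tin/rack check ((0.10405264642978551, -0.06184582897957824), 1.2414667226650096)
```

```bash
python3 - <<'E'
from h import *
st(); print(arm.finish_job())
E
```

```text
t 40.7 tcp [0.4864 0.3507 0.2311] yangle 94.93 F [-0.5  0.2 -0.2] M [ 0.01 -0.01  0.01] w 0.0516 q [ 0.58  0.11  1.74 -0.    1.3  -1.07]
the job is handed in; nothing more can be done
None
```

The job is handed in at t ≈ 40.7 s of the 72 s allowed. By my last pictures, the heavier block stands upright in the blue bin and the lighter one upright on the right pan.

- **Placing:** I set one block upright on each pan with the beam locked. The highest wrist force I read while doing this was about 19 N.
- **Weighing:** With the knob at the ring mark, the left pan sank about 2 px in the scene view and the right pan rose about 2.5 px (13 mm is about 2.6 px). The wrist force agreed: about 4.2 N for the left block, 3.4 N for the right.
- **Locking:** I turned the knob back; its white line sits within about 0.5 px of where it was at first, and both pans were back within 0.1 px.
- **Final state:** The gripper is open and clear of everything.

Failed or inconclusive checks:
- **First push on the knob:** It passed over the bar without turning it, so I repeated it lower, with up to about 18 N sideways.
- **Beam level at the end:** The last comparison gave small downward shifts of 0.2 to 0.8 px on both pans. A tilted beam would move them opposite ways, so I took it as image noise or shadow and did not measure the beam further.
- **Bystanders:** I saw no contact with the lever arm, pen pot, mouse or tin. Only the tin was measured at the end, and it moved about 0.1 px.

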